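# Make up a dressing kit and a lens-check kit

### The arm

A 6-joint arm with a two-finger parallel gripper is mounted at the origin on a cart in front of the work surface, level with it; the furniture and walls round the work are solid. World frame = base frame: x ahead of the robot, y to its left, z up, the work surface at z = 0. Lengths are in m, angles in rad, forces in N, time in s.
With the tool pointing down it reaches from about 0.25 to 0.775 m from the base axis. Payload 4 kg.
Tool frame: the origin (TCP) lies midway between the tips of the shut fingers; the grasp point (between the pads) lies 19 mm behind it (robot.tcp_to_grasp is the distance from the TCP to the grasp point, in m); z points along the fingers, x is the direction in which the jaws open and shut, and the axes are right-handed (so a half turn about z gives the same grasp; the last joint's range is limited). The gripper opens to 94 mm and grips with 3 to 60 N. Pads are 16 mm wide; open, the fingers measure 119 mm over their backs; the gripper's body (75 mm by 177 mm) begins 78 mm behind the grasp point.
Start: joints at [1.224, 0.087, 1.371, -0, 1.684, -0.103], TCP at [0.133, 0.534, 0.206] pointing down, gripper open.
Joint ranges: [-3.1, 3.1], [-0.76, 2.03], [0.27, 2.55], [-1.08, 4.22], [0.17, 2.65], [-2.57, 2.57]. Speed limits (rad/s): [2.79, 2.79, 3.14, 3.14, 3.14, 3.14].

### API

Orientations are given as [roll, pitch, yaw] about the fixed x, y, z axes, in that order (R = Rz(yaw) Ry(pitch) Rx(roll)).
In Python, from bench import get_obs, vision, robot gives the robot as it stands.
- The arm moves only by the tool servo_tool, never from a script. Its argument "targets" is text: rows parted by semicolons, each of 7 numbers parted by spaces: the opening, from 0 (shut) to 1 (fully open), then the shift along the tool's x, y, z as a fraction of full scale, then the turn, a rotation vector about the tool's x, y, z as a fraction of full scale. A call has 1 to 12 rows; each row is the pose to reach, as a shift and turn from the pose commanded when the call began, along the tool's axes at that moment, turning the shorter way round; what a row does not reach only later rows make up. Full scale, the value 1, is 0.25 m for a shift and pi rad for a turn. A row lasts 1/12 s, in which the tool goes at most 41.7 mm and 7.16 degrees, less where a joint would pass 70% of its speed; a pose out of reach is approached as far as the arm can. A call with a number of a shift or a turn outside -1 to 1 is refused whole. A call with a gripper value outside its range is refused whole. The fingers move at their own pace and stop on an object; the grip force is fixed at half the most. Time passes only in rows, so rows that repeat a pose let the fingers close. It gives the time, the measured TCP pose, the force and the opening at its end, in the units of the state.
- get_obs(): the state, without advancing time (a new reading comes with each control period).
- vision.snapshot(name): name is "scene" or "top" or "wrist"; returns a dict with "image" (400x640x3 uint8, red, green, blue), "mtx" (3x3 intrinsics, pixels), "k1" (the pictures are not rectified: a ray, as slopes to the right and down, at radius r is drawn at 1 + k1 r^2 times it, then the intrinsics apply), "world_from_camera" (4x4, takes a point from camera to world coordinates); the wrist camera has in their place "T_tool_cam" (4x4, takes a point from camera to tool coordinates, whose origin is the TCP and whose axes are the tool frame's). Camera axes: x right, y down, z forward; pixel columns grow to the right and rows downward; lengths in m; the calibration is good to about 2 mm. A picture is of the moment at which its call begins: read the wrist's pose just before it. There is no depth.
- robot.close_job(): hands the job in, once; it reports no verdict.
The state is a dict: "time": time; "joint_positions": joint angles; "qvel": joint speeds; "joint_torque": joint torques, N m; "tool_pos": TCP position; "ee_rot": TCP orientation; "wrist_force": force on the tool from outside, world axes, zero at the start; "wrist_torque": the same for the moment, N m; "width": finger opening in m.
Only numpy, scipy, OpenCV 4.12 (cv2) and the standard library are available. Lean on these libraries where they do the work, as an engineer would, in place of code of your own. Each camera call takes 0.05 s, during which the arm holds its last target.

### The job

Make up the two kits from the stock on the worktop. Dressing kit, in the tray with two recesses: the sealed eye pad pack in the broad pocket and the forceps in the narrow channel. Lens-check kit, in the tray with three recesses: the penlight in the narrow channel, the contact lens case, caps up, in the oblong pocket and the eye-drop bottle standing upright in the small square well; everything must end lying still, fully down on the floor of its recess.

Things in the scene. Friction and masses are not known exactly. Their poses are not given: they have to be found in the camera images.
- dressing_tray: White moulded tray with TWO recesses, 165 (x) by 143 (y) by 14 (z) mm, fixed. Origin: centre of the underside; offsets in mm. Recess floors 4 above the worktop, 10 deep, upright walls. Broad pocket (eye pad) 71 x 111, centre x -23, y 0. Narrow channel (forceps) 30 x 131, centre x 43.5, y 0. Equally deep finger trough across both: x -76 to 76, y -20 to 20.
- lens_tray: White moulded tray with THREE recesses, 147 (x) by 149 (y) by 14 (z) mm, fixed. Origin: centre of the underside; mm. Floors 4 above the worktop, 10 deep. Oblong pocket (lens case) 52 x 88, centre x -24.5, y -24.5. Square well (bottle) 41 x 41, centre x -24.5, y 48. Channel (penlight) 33 x 131, centre x 34, y 0. Finger troughs across pocket (x -67 to 18, y -44 to -5) and channel (x 1 to 67, y -20 to 20).
- forceps: It lies flat on the worktop at the start. Straight steel forceps, 14 (x) by 115 (y) by 9 (z) mm, 20 g. Origin: centre of the underside; long axis y, z up. Grasp across x at the middle (14 mm wide).
- eye_pad: It lies flat on the worktop at the start. Sealed eye pad pack, a flat rigid white pack 55 (x) by 95 (y) by 8 (z) mm, 20 g: a stiff upright rim 5 mm high, 54 mm across, sloping in above it. Origin: centre of the underside; long axis y, z up. Grasp across x at the middle on the rim, with the fingertips 1 to 3 mm over the worktop.
- penlight: It lies flat on the worktop at the start. Black examination penlight with a white end, 17 (x) by 114 (y) by 19 (z) mm with its clip, 50 g. Origin: under the middle of its length; long axis y, z up. Grasp across x at the middle (17 mm wide).
- lens_case: It lies flat on the worktop at the start. Contact lens case: a flat oblong base 36 (x) by 72 (y) by 10 mm with two round screw caps side by side on it, 18 mm high in all, 22 g. Origin: centre of the underside; long axis y, z up. Grasp across x at the middle, low, on the base (36 mm wide).
- drop_bottle: White eye-drop bottle standing upright, 25 mm across, 88 mm tall: round body up to 52 mm, above it a neck and a pointed cap 14 mm across; 18 g. Origin: centre of the underside; z up. Grasp the body, any direction (25 mm wide), about 35 mm above its foot.
Mind the look-alikes: they are no part of the job. Leave any red look-alike of the drop_bottle alone.

How it is judged:
At the end, for the whole second after the job is handed in: Each of the five things is in its own recess: origin within 12 mm of the recess centre along tray x and y, underside within 3.5 mm of the recess floor, level within 0.12 rad (bottle upright within 0.15), long things along the recess within 0.25 rad either way round, all at rest (x of forceps in the frame of dressing_tray between 0.0315 and 0.0555 m and y of forceps in the frame of dressing_tray between -0.012 and 0.012 m and z of each of forceps, eye_pad in the frame of dressing_tray below 0.0075 m and angle between each of forceps, eye_pad, penlight, lens_case's own z axis and vertical below 0.12 rad and linear speed of each of forceps, eye_pad, penlight, lens_case, drop_bottle below 0.02 m/s and angle between the y axis of each of forceps, eye_pad and the y axis of dressing_tray, either way round below 0.25 rad and x of eye_pad in the frame of dressing_tray between -0.035 and -0.011 m and y of eye_pad in the frame of dressing_tray between -0.012 and 0.012 m and x of penlight in the frame of lens_tray between 0.022 and 0.046 m and y of penlight in the frame of lens_tray between -0.012 and 0.012 m and z of each of penlight, lens_case, drop_bottle in the frame of lens_tray below 0.0075 m and angle between the y axis of each of penlight, lens_case and the y axis of lens_tray, either way round below 0.25 rad and x of lens_case in the frame of lens_tray between -0.0365 and -0.0125 m and y of lens_case in the frame of lens_tray between -0.0365 and -0.0125 m and x of drop_bottle in the frame of lens_tray between -0.0365 and -0.0125 m and y of drop_bottle in the frame of lens_tray between 0.036 and 0.06 m and angle between drop_bottle's own z axis and vertical below 0.15 rad); the robot touches nothing.
It also fails if it takes over 128 s, if anything falls off the work surface, if the arm or the gripper's body presses on something with over 40 N, if the wrist force passes 120 N, or if a joint passes its speed limit or range.

## Working session

There is one attempt and no reset: what is moved stays moved. The work goes in short steps, Python scripts to look and compute and a tool call to move; the robot and the scene stay as the last step left them, time stands still between calls to the robot, and variables do not carry over. Pictures are saved under pics/ and viewed, and the job is handed in when it is done.

Besides the shell and the picture viewer there is one more tool, called as name(argument=value, ...) on one line, values as JSON. servo_tool: Moves the arm, as the interface text tells. Its arguments: {"type":"object","properties":{"targets":{"type":"string"}},"required":["targets"]}

```bash
mkdir -p pics
python3 - <<'E'
from bench import get_obs, vision, robot
import cv2,json
print(get_obs())
for n in("scene","top","wrist"):
    s=vision.snapshot(n); cv2.imwrite(f"pics/{n}0.png",s["image"][:,:,::-1])
    print(n,{k:(v.tolist() if hasattr(v,'tolist') else v) for k,v in s.items() if k!="image"})
print(get_obs()['time'],[a for a in dir(robot) if a[0]!='_'])
E
ls
```

```text
{'time': 0.0, 'joint_positions': array([ 1.22390971e+00,  8.79532693e-02,  1.37224201e+00, -4.18282668e-05,
        1.68360311e+00, -1.03096627e-01]), 'qvel': array([-0.00161591,  0.00059587, -0.00023034, -0.00091896,  0.00312288,
        0.00119793]), 'joint_torque': array([-6.24705699e-04, -3.40178311e+01, -3.02429187e+01,  7.17062526e-02,
        3.26794235e-02, -1.69090763e-04]), 'tool_pos': array([0.13258891, 0.53321165, 0.20431135]), 'ee_rot': array([-3.14140700e+00,  2.19829829e-03,  1.32700188e+00]), 'wrist_force': array([-0.23740751, -0.47357002,  0.70390072]), 'wrist_torque': array([-0.01491029, -0.02736906,  0.03591318]), 'width': 0.09374596404194818}
scene {'mtx': [[378.95823899887796, 0.0, 316.6888553057399], [0.0, 378.95823899887796, 204.3382149906739], [0.0, 0.0, 1.0]], 'k1': -0.015898200381777923, 'world_from_camera': [[0.8204184847849167, -0.4262477889414468, 0.38108572821052894, 0.17690001461274263], [-0.5716394159879931, -0.5976009699350678, 0.562229009231623, -0.4300619975812923], [-0.011911671256695858, -0.6791066949715588, -0.7339429193967869, 0.6584410763242298
[... 299 characters left out ...]
70116, -0.0013472274471103816, -4.102873687713897e-05, 0.049535462583066014], [0.00032239363552333434, -0.20952311727142608, -0.9778036405082609, 0.9040501451101409], [0.0, 0.0, 0.0, 1.0]]}
wrist {'mtx': [[292.5568894296976, 0.0, 315.03381358724056], [0.0, 292.5568894296976, 200.90045595235964], [0.0, 0.0, 1.0]], 'k1': 0.009396698904400001, 'T_tool_cam': [[0.9999986314987369, -0.0015303872954739689, 0.0006284229288562781, -0.002056890296436187], [0.0013305503284544388, 0.9697130792937645, 0.24424326701554608, -0.07007881312570025], [-0.000983176726285696, -0.24424209661999238, 0.9697137884975097, -0.17912017937742147], [0.0, 0.0, 0.0, 1.0]]}
0.15 ['IKError', 'close_job', 'tcp_to_grasp']
pics
```

View pics/top0.png

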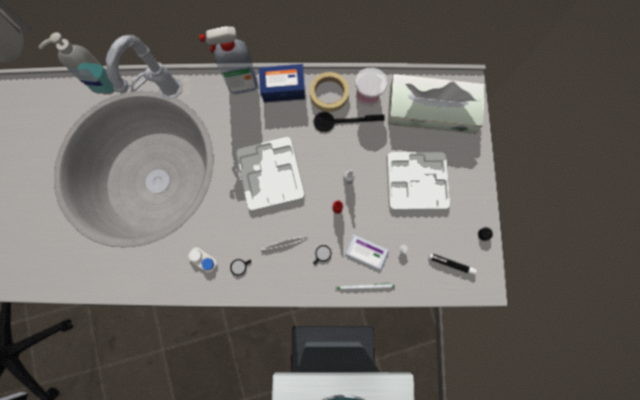

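View pics/scene0.png

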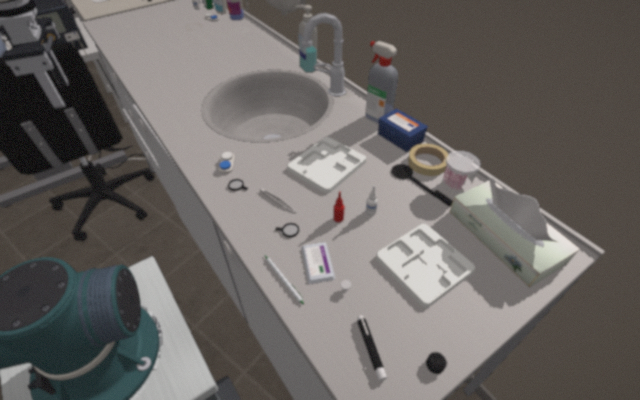

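View pics/wrist0.png

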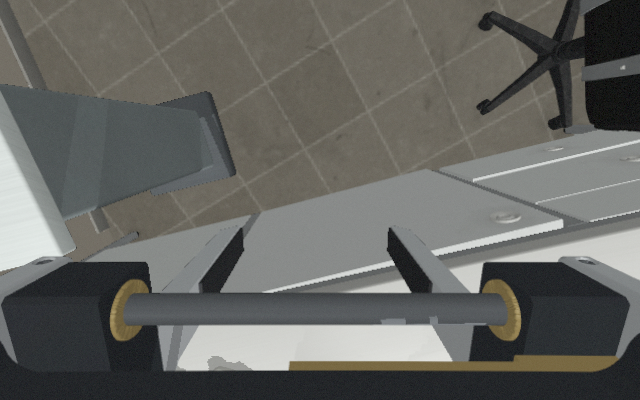

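Run:
```python
import cv2,numpy as np
t=cv2.imread("pics/top0.png");s=cv2.imread("pics/scene0.png")
f=lambda im,x0,y0,x1,y1:cv2.resize(im[y0:y1,x0:x1],(800,int(800*(y1-y0)/(x1-x0))),interpolation=cv2.INTER_CUBIC)
cv2.imwrite("pics/c1.png",f(t,180,130,340,230))
cv2.imwrite("pics/c2.png",f(t,320,130,500,230))
cv2.imwrite("pics/c3.png",f(t,180,220,350,300))
cv2.imwrite("pics/c4.png",f(t,330,220,500,300))
cv2.imwrite("pics/c5.png",f(s,200,140,480,320))
```

```text
(no output)
```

View pics/c1.png

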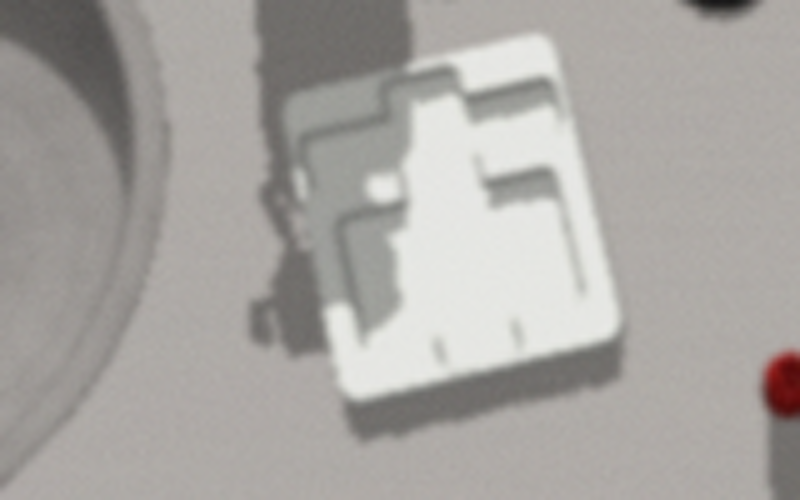

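View pics/c2.png

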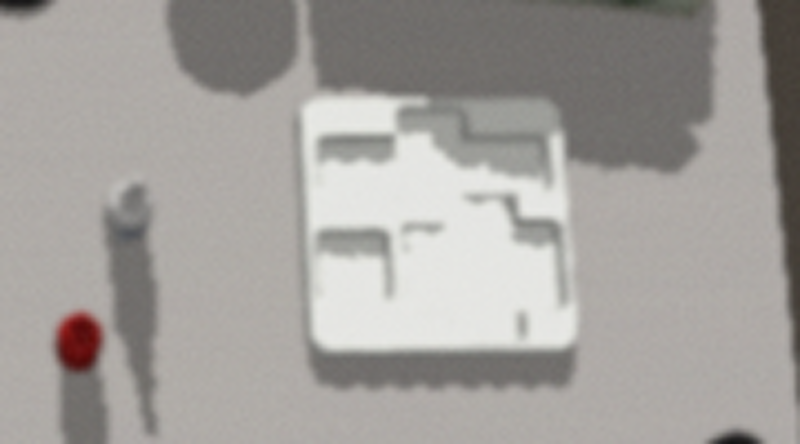

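View pics/c3.png

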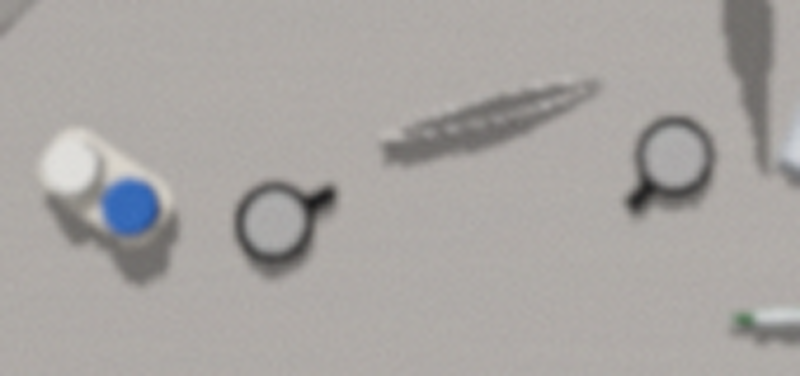

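View pics/c4.png

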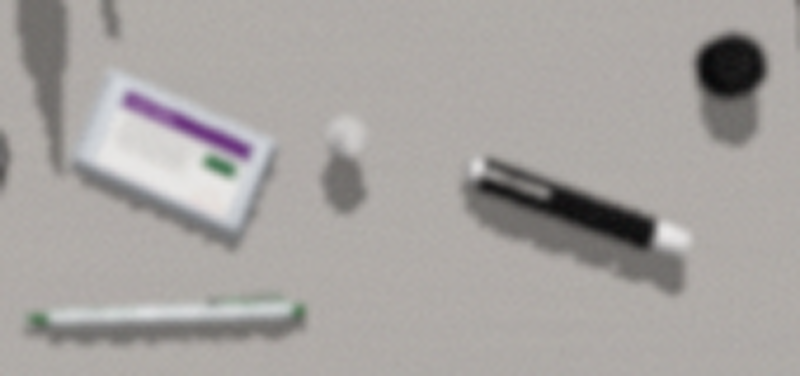

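View pics/c5.png

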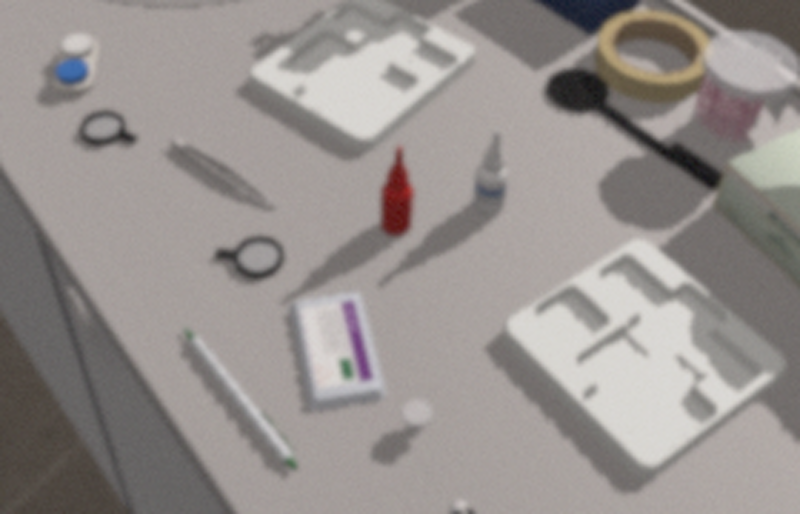

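```bash
cat > h.py <<'E'
import numpy as np,cv2,json
from scipy.spatial.transform import Rotation as Ro
from bench import get_obs,vision,robot
def rays(s,px,T=None):
    T=np.array(s["world_from_camera"]) if T is None else T
    p=cv2.undistortPoints(np.array(px,float).reshape(-1,1,2),np.array(s["mtx"]),np.array([s["k1"],0,0,0.])).reshape(-1,2)
    d=np.c_[p,np.ones(len(p))]@T[:3,:3].T
    return T[:3,3],d
def onz(s,px,z,T=None):
    c,d=rays(s,px,T); return c+d*((z-c[2])/d[:,2])[:,None]
def proj(s,P,T=None):
    T=np.array(s["world_from_camera"]) if T is None else T
    q=(np.array(P,float).reshape(-1,3)-T[:3,3])@T[:3,:3]
    q=q[:,:2]/q[:,2:]; r=(q**2).sum(1,keepdims=True); q=q*(1+s["k1"]*r)
    M=np.array(s["mtx"]); return q*[M[0,0],M[1,1]]+M[:2,2]
def wristT(o):
    A=np.eye(4);A[:3,:3]=Ro.from_euler('xyz',o["ee_rot"]).as_matrix();A[:3,3]=o["tool_pos"];return A
def wsnap(name=None):
    o=get_obs();s=vision.snapshot("wrist");s["world_from_camera"]=wristT(o)@np.array(s["T_tool_cam"])
    if name: cv2.imwrite(f"pics/{name}.png",s["image"][:,:,::-1])
    return s
def snap(n,name=None):
    s=vision.snapshot(n)
    if name: cv2.imwrite(f"pics/{name}.png",s["image"][:,:,::-1])
    return s
def comps(mask,amin=15):
    n,l,st,c=cv2.connectedComponentsWithStats(mask.astype(np.uint8))
    return [(i,st[i],c[i]) for i in range(1,n) if st[i][4]>=amin],l
def rect(s,lab_mask,z):
    cs,_=cv2.findContours(lab_mask.astype(np.uint8),cv2.RETR_EXTERNAL,cv2.CHAIN_APPROX_NONE)
    c=max(cs,key=len).reshape(-1,2); P=onz(s,c,z)[:,:2]*1000
    (x,y),(w,h),a=cv2.minAreaRect(P.astype(np.float32))
    if w<h: w,h=h,w;a+=90
    return [round(float(v),1) for v in (x,y,w,h,(a+90)%180-90)]   # centre mm, long, short, long-axis angle deg
def go(x,y,z,yaw,prn=True):
    "fractions for servo rows to reach TCP x,y,z (m), yaw(rad), tool down, from now"
    o=get_obs();R=Ro.from_euler('xyz',o["ee_rot"]);G=Ro.from_euler('xyz',[np.pi,0,yaw])
    d=R.inv().apply(np.array([x,y,z])-o["tool_pos"]); rv=(R.inv()*G).as_rotvec()
    n=max(np.linalg.norm(d)/.0417,np.degrees(np.linalg.norm(rv))/7.16)
    print("t",round(o["time"],2),"shift",np.round(d/.25,4),"turn",np.round(rv/np.pi,4),"rows>=",round(n,1),"w",round(o["width"],4))
E
python3 - <<'E'
from h import *
s=snap("top");I=s["image"].astype(int);h=cv2.cvtColor(s["image"],cv2.COLOR_RGB2HSV)
print(I[285,340],I[230,300],I[180,425],I[178,255])
roi=np.zeros(I.shape[:2],bool);roi[130:300,175:500]=1
for nm,m,z in (("white",I.min(2)>205,.014),("dark",I.max(2)<70,.01),("blue",(h[...,1]>110)&(abs(h[...,0].astype(int)-110)<15),.018),("red",(h[...,1]>120)&((h[...,0]<8)|(h[...,0]>172)),.06),("green/purple",(h[...,1]>50)&(h[...,0]>40)&(h[...,0]<165),.008)):
    m=m&roi
    cs,l=comps(m,8)
    for i,st,c in cs: print(nm,st.tolist(),np.round(c,1),rect(s,l==i,z))
E
```

```text
[173 175 170] [177 172 169] [228 228 226] [157 158 154]
white [269, 137, 22, 11, 143] [280.6 141.9] [698.0, 152.8, 52.1, 20.4, -78.0]
white [246, 149, 57, 60, 1896] [275.9 180.9] [609.5, 174.3, 138.8, 136.8, 13.9]
white [388, 152, 62, 56, 2162] [415.9 184.7] [602.5, -189.6, 144.6, 140.4, -89.8]
white [254, 165, 6, 5, 23] [256.5 167.2] [632.7, 208.8, 12.4, 10.4, -87.7]
white [350, 237, 34, 29, 358] [364.1 254. ] [420.5, -53.4, 80.9, 39.4, 55.5]
white [190, 249, 10, 11, 85] [194.3 254.2] [417.7, 348.8, 22.8, 22.5, -43.3]
white [470, 268, 6, 4, 18] [472.3 269.6] [382.5, -307.1, 12.0, 7.0, 89.6]
white [359, 285, 13, 2, 15] [365.1 285.9] [346.9, -52.6, 27.8, 2.3, 89.9]
dark [319, 130, 11, 2, 18] [324.  130.4] [730.9, 42.0, 25.4, 2.7, -89.9]
dark [492, 130, 6, 16, 34] [494.5 136.1] [715.2, -395.7, 40.9, 13.2, 3.2]
dark [496, 142, 4, 5, 8] [497.9 144.4] [696.4, -402.0, 10.2, 7.6, -36.7]
dark [494, 149, 6, 10, 25] [496.5 152.6] [671.7, -395.7, 24.0, 12.2, 0.3]
dark [497, 173, 3, 6, 9] [497.7 175. ] [613.9, -392.7, 13.3, 5.1, -5.8]
dark [478, 228, 14, 13, 140] [484.8 233.9] [467.6, -345.6, 32.6, 28.2, -47.7]
dark [314, 258, 6, 6, 15] [316.3 260.7] [403.4, 61.0, 13.2, 6.6, -44.7]
dark [432, 258, 37, 15, 179] [452.9 264.8] [397.4, -255.9, 87.2, 15.0, 70.1]
dark [245, 261, 6, 4, 14] [247.1 262.4] [399.7, 222.4, 13.2, 5.2, -71.3]
blue [202, 259, 11, 11, 99] [207.1 263.8] [395.0, 315.8, 23.6, 23.6, -86.8]
red [333, 201, 9, 12, 90] [337.1 206.5] [524.0, 12.8, 25.7, 18.3, -0.3]
green/purple [357, 240, 26, 14, 92] [369.6 246.4] [438.2, -66.1, 66.3, 7.7, 65.4]
green/purple [374, 254, 5, 3, 9] [376.2 254.9] [418.1, -81.1, 10.5, 3.2, 63.2]
green/purple [201, 258, 13, 12, 125] [207.  263.6] [396.6, 318.9, 29.0, 25.8, -89.6]
```

Run:
```python
from h import *
go(.406,.332,.16,np.radians(-34.5))
```

```text
t 0.2 shift [-0.5178  1.2556  0.1796] turn [4.000e-04 3.000e-04 6.141e-01] rows>= 15.4 w 0.0939
```

servo_tool(targets="1 -0.3 0.8 0.1 0 0 0.45;1 -0.3 0.8 0.1 0 0 0.45;1 -0.3 0.8 0.1 0 0 0.45;1 -0.3 0.8 0.1 0 0 0.45;1 -0.3 0.8 0.1 0 0 0.45;1 -0.3 0.8 0.1 0 0 0.45;1 -0.3 0.8 0.1 0 0 0.45;1 -0.3 0.8 0.1 0 0 0.45;1 -0.3 0.8 0.1 0 0 0.45;1 -0.3 0.8 0.1 0 0 0.45;1 -0.3 0.8 0.1 0 0 0.45;1 -0.3 0.8 0.1 0 0 0.45")

```text
time: 1.2
tool_pos: [0.3087, 0.4125, 0.1802]
ee_rot: [3.141, 0.0, -0.092]
wrist_force: [0.2, 0.2, 0.1]
width: 0.0935
```

Run:
```python
from h import *
go(.406,.332,.16,np.radians(-34.5))
```

```text
t 1.2 shift [0.417  0.285  0.0809] turn [1.000e-04 1.000e-04 1.625e-01] rows>= 4.1 w 0.0935
```

servo_tool(targets="1 0.417 0.285 0.08 0 0 0.1625;1 0.417 0.285 0.08 0 0 0.1625;1 0.417 0.285 0.08 0 0 0.1625;1 0.417 0.285 0.08 0 0 0.1625;1 0.417 0.285 0.08 0 0 0.1625;1 0.417 0.285 0.08 0 0 0.1625")

```text
time: 1.7
tool_pos: [0.4064, 0.3325, 0.1602]
ee_rot: [3.141, 0.001, -0.596]
wrist_force: [-0.2, 0.3, -0.4]
width: 0.0944
```

Run:
```python
from h import *
s=wsnap("w1")
```

```text
(no output)
```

View pics/w1.png

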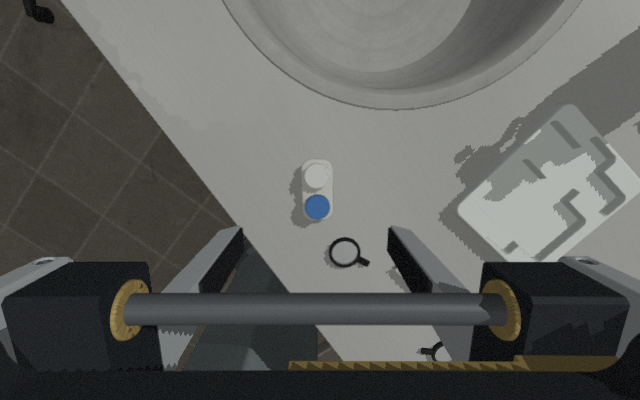

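Run:
```python
from h import *
s=wsnap();h=cv2.cvtColor(s["image"],cv2.COLOR_RGB2HSV).astype(int);I=s["image"].astype(int)
b=(h[...,1]>110)&(abs(h[...,0]-110)<15);roi=np.zeros(b.shape,bool);roi[150:228,295:345]=1
cs,l=comps(b&roi);[print("blue",st,rect(s,l==i,.018)) for i,st,c in cs]
print(I[200,360],I[165,306],I[175,316],I[190,306])
for th in(185,200,215):
    cs,l=comps((I.min(2)>th)&roi);[print(th,st,rect(s,l==i,.014)) for i,st,c in cs]
m=((I[...,0]-I[...,2]>8)|(I.min(2)>195)|b)&roi
cs,l=comps(m);[print("all",st,rect(s,l==i,.010)) for i,st,c in cs]
cv2.imwrite("pics/w1c.png",cv2.resize(s["image"][150:230,280:360,::-1],(640,640),interpolation=cv2.INTER_CUBIC))
```

```text
blue [306 195  24  24 451] [398.7, 315.7, 27.1, 26.3, 55.9]
[147 149 145] [164 165 158] [169 173 169] [122 123 116]
all [306 195  24  24 451] [397.6, 313.9, 27.8, 26.9, 55.9]
```

View pics/w1c.png

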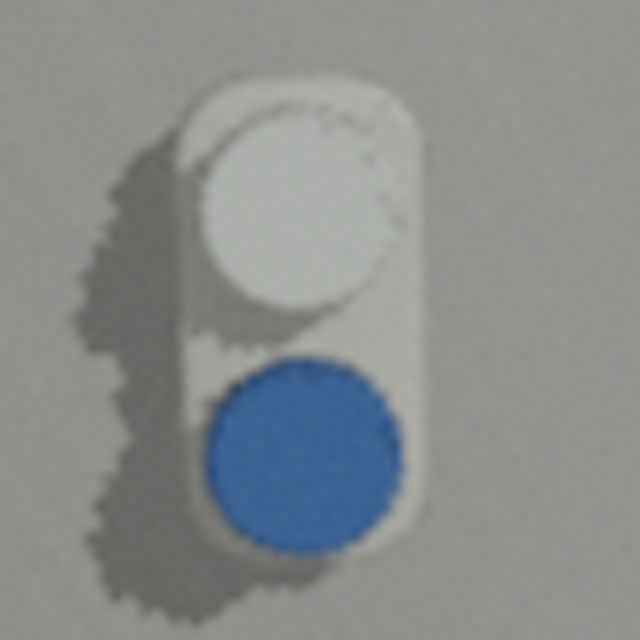

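Run:
```python
from h import *
s=wsnap()
P=onz(s,[[302.9,190],[333,190],[318,159.4],[318,220.6]],.008)*1000
print(P.round(1),np.linalg.norm(P[1]-P[0]),np.linalg.norm(P[3]-P[2]))
d=P[3]-P[2];print(np.degrees(np.arctan2(d[1],d[0])))
c=(P[0]+P[1])/2;c2=(P[2]+P[3])/2;print(c,c2)
x,y=c2[:2]/1000+(c-c2)[:2]/1000*0
go(x,y,.004,np.radians(-34.5))
# tray pix
```

```text
[[394.3 339.7   8. ]
 [423.2 320.2   8. ]
 [428.5 359.2   8. ]
 [388.  299.1   8. ]] 34.86692765129578 72.4338956539857
-123.94512659970678
[408.73973981 329.93091502   8.        ] [408.26288642 329.11875765   8.        ]
t 1.85 shift [0.0187 0.0095 0.6273] turn [-0.0002  0.0001  0.0028] rows>= 3.8 w 0.0941
```

servo_tool(targets="0.65 0.018 0.009 0.3 0 0 0.003;0.65 0.018 0.009 0.45 0 0 0.003;0.65 0.018 0.009 0.55 0 0 0.003;0.65 0.018 0.009 0.625 0 0 0.003;0.65 0.018 0.009 0.625 0 0 0.003;0.65 0.018 0.009 0.625 0 0 0.003;0 0.018 0.009 0.625 0 0 0.003;0 0.018 0.009 0.625 0 0 0.003;0 0.018 0.009 0.625 0 0 0.003;0 0.018 0.009 0.625 0 0 0.003;0 0.018 0.009 0.625 0 0 0.003;0 0.018 0.009 0.625 0 0 0.003")

```text
time: 2.85
tool_pos: [0.4089, 0.3286, 0.0046]
ee_rot: [-3.141, 0.0, -0.607]
wrist_force: [0.1, 0.1, 1.1]
width: 0.0349
```

Run:
```python
from h import *
go(.409,.3286,.17,-.607)
go(.58,-.19,.2,0)
```

```text
t 2.85 shift [ 1.000e-04 -7.000e-04 -6.615e-01] turn [-0.0002  0.0001  0.0002] rows>= 4.0 w 0.0349
t 2.85 shift [ 1.7445  1.3137 -0.7829] turn [-0.0003  0.     -0.1931] rows>= 13.9 w 0.0349
```

servo_tool(targets="0 0 0 -0.15 0 0 0;0 0 0 -0.3 0 0 0;0 0.1 0.08 -0.5 0 0 0;0 0.9 0.68 -0.78 0 0 -0.1;0 0.9 0.68 -0.78 0 0 -0.1;0 0.9 0.68 -0.78 0 0 -0.1;0 0.9 0.68 -0.78 0 0 -0.1;0 0.9 0.68 -0.78 0 0 -0.1;0 0.9 0.68 -0.78 0 0 -0.1;0 0.9 0.68 -0.78 0 0 -0.1;0 0.9 0.68 -0.78 0 0 -0.1")

```text
time: 3.77
tool_pos: [0.4993, 0.0552, 0.2016]
ee_rot: [3.14, -0.006, -0.299]
wrist_force: [-0.6, 0.4, 0.6]
width: 0.0341
```

Run:
```python
from h import *
go(.58,-.19,.2,0)
```

```text
t 3.77 shift [0.5978 0.8419 0.0108] turn [ 0.0006 -0.0017 -0.0953] rows>= 6.2 w 0.0341
```

servo_tool(targets="0 0.598 0.842 0 0 0 -0.095;0 0.598 0.842 0 0 0 -0.095;0 0.598 0.842 0 0 0 -0.095;0 0.598 0.842 0 0 0 -0.095;0 0.598 0.842 0 0 0 -0.095;0 0.598 0.842 0 0 0 -0.095;0 0.598 0.842 0 0 0 -0.095;0 0.598 0.842 0 0 0 -0.095;0 0.598 0.842 0 0 0 -0.095")

```text
time: 4.52
tool_pos: [0.579, -0.1838, 0.1982]
ee_rot: [-3.14, 0.002, 0.005]
wrist_force: [-0.4, -0.3, -0.1]
width: 0.0345
```

Run:
```python
from h import *
s=wsnap("w2");print(get_obs()["tool_pos"],get_obs()["width"])
```

```text
[ 0.57902031 -0.18290452  0.19869607] 0.034103291707319704
```

View pics/w2.png

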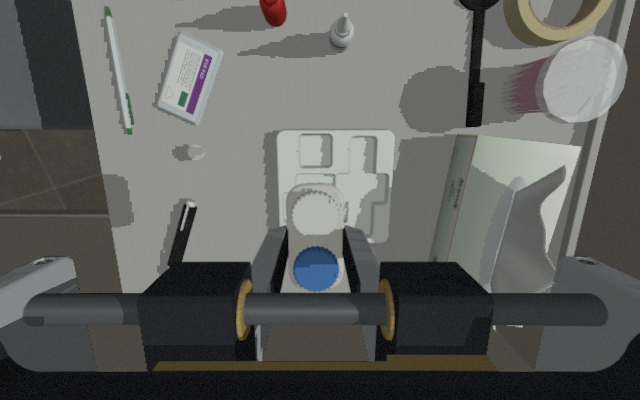

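Run:
```python
from h import *
s=wsnap();I=s["image"];g=I.min(2).astype(int)
print(g[170,262:292]);print(g[170,380:405]);print(g[118:142,335])
cv2.imwrite("pics/w2c.png",cv2.resize(I[120:250,260:410,::-1],(800,693),interpolation=cv2.INTER_CUBIC)[:600])
P=onz(s,[[317,213],[317,270]],.212)*1000;print(P.round(1),P.mean(0),get_obs()["tool_pos"],get_obs()["ee_rot"])
```

```text
[141 143 126 102 104 103 104 103 104 103 103 103  99 103 103 127 164 181
 181 182 182 183 184 183 185 183 182 183 182 184]
[183 182 182 182 183 182 182 182 182 182 184 190 178 142 144 128 100 103
 105 102 103 105 102 104 103]
[142 145 142 146 142 143 143 143 145 143 142 132 130 166 184 184 184 184
 183 184 185 184 184 184]
[[ 580.  -163.4  212. ]
 [ 580.2 -200.3  212. ]] [ 580.11837667 -181.85863229  212.        ] [ 0.57908284 -0.18243426  0.19910551] [-3.14036459e+00  4.27440833e-04  7.65808294e-03]
```

View pics/w2c.png

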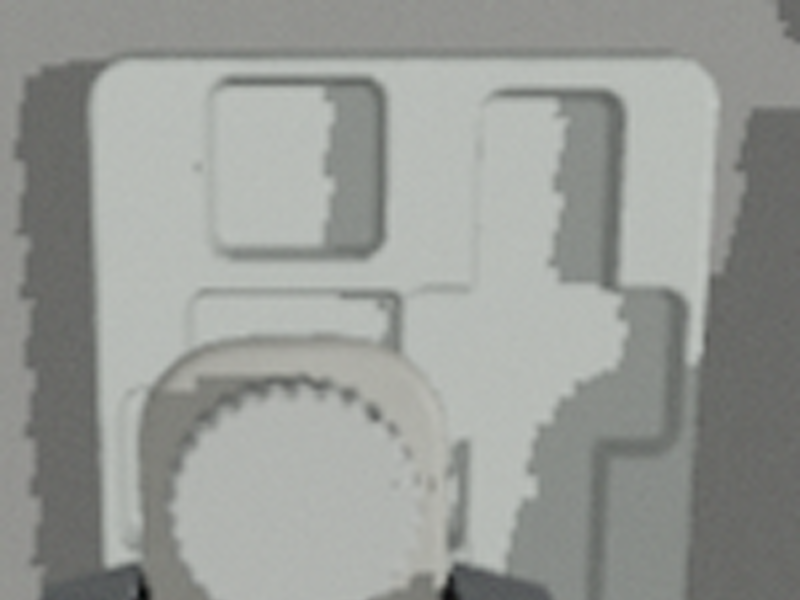

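Run:
```python
from h import *
s=wsnap();g=s["image"].min(2).astype(float)
L=[];R=[];T=[]
for v in range(145,222,4):
    a=g[v,265:290];k=np.argmax(a>150);L.append([265+k-.5+0,v])
for v in range(145,175,3):
    a=g[v,384:400];k=np.argmax(a<160);R.append([384+k-.5,v])
for u in range(292,382,4):
    a=g[122:140,u];k=np.argmax(a>160);T.append([u,122+k-.5])
L,R,T=[onz(s,p,.014)[:,:2]*1000 for p in(L,R,T)]
for n,p,ax in(("L",L,1),("R",R,1),("T",T,0)):
    f=np.polyfit(p[:,ax],p[:,1-ax],1);r=p[:,1-ax]-np.polyval(f,p[:,ax]);print(n,f,"deg",np.degrees(np.arctan(f[0])),r.std(),p.mean(0))
# well corners from crop
c=np.array([[212,78],[385,78],[385,252],[212,252]])/5.333+[260,120]
print(onz(s,c,.014).round(4)*1000)
```

```text
L [-6.69396707e-03  5.30856917e+02] deg -0.38353033280790305 0.380710973695717 [ 532.07912415 -182.58331125]
R [-2.07817031e-03  6.74930070e+02] deg -0.1190702162251324 0.37131658881144614 [ 675.24267024 -150.4211098 ]
T [ 6.01381471e-03 -1.21890204e+02] deg 0.34456204814027647 0.005617093675979435 [ 604.05002698 -118.25755929]
[[ 560.1 -122.2   14. ]
 [ 599.5 -122.    14. ]
 [ 600.3 -161.6   14. ]
 [ 559.9 -161.9   14. ]]
```

Run:
```python
from h import *
go(.5785,-.2155,.0095,0.004)
```

```text
t 4.67 shift [-0.0035  0.1334  0.7595] turn [-0.0003 -0.      0.0013] rows>= 4.6 w 0.0342
```

servo_tool(targets="0 -0.003 0.133 0.15 0 0 0.001;0 -0.003 0.133 0.3 0 0 0.001;0 -0.003 0.133 0.45 0 0 0.001;0 -0.003 0.133 0.6 0 0 0.001;0 -0.003 0.133 0.68 0 0 0.001;0 -0.003 0.133 0.68 0 0 0.001")

```text
time: 5.17
tool_pos: [0.5744, -0.2136, 0.0228]
ee_rot: [-3.136, 0.011, 0.005]
wrist_force: [-0.7, 0.3, -1.3]
width: 0.0344
```

Run:
```python
from h import *
go(.5785,-.2155,.009,0.004)
s=wsnap("w3")
```

```text
t 5.17 shift [0.017  0.0079 0.055 ] turn [-0.0019  0.0035  0.0003] rows>= 0.3 w 0.0344
```

View pics/w3.png

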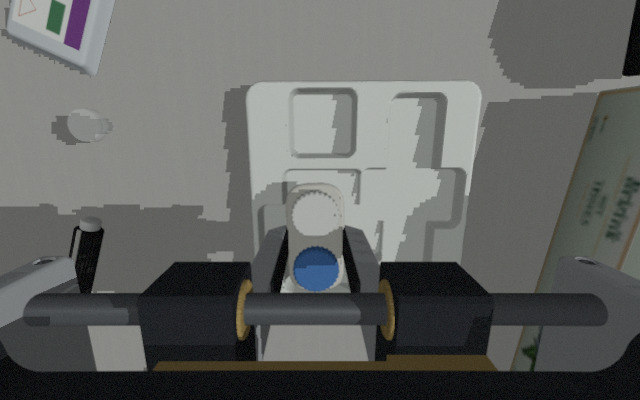

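servo_tool(targets="0 0 0 0 0 0 0;0 0 0 0 0 0 0;0 0 0 0 0 0 0")

```text
time: 5.47
tool_pos: [0.5808, -0.218, 0.0326]
ee_rot: [3.139, -0.005, 0.004]
wrist_force: [0.2, -0.6, 0.5]
width: 0.0345
```

Run:
```python
from h import *
go(.579,-.2155,.009,0.004)
```

```text
t 5.47 shift [-0.0075 -0.0101  0.0944] turn [ 0.0008 -0.0017 -0.0001] rows>= 0.6 w 0.0345
```

servo_tool(targets="0 0 0 0.02 0 0 0;0 0 0 0.04 0 0 0;0 0 0 0.055 0 0 0;0 0 0 0.067 0 0 0;0 0 0 0.075 0 0 0;0 0 0 0.078 0 0 0;0 0 0 0.078 0 0 0;0 0 0 0.078 0 0 0")

```text
time: 6.13
tool_pos: [0.5787, -0.2176, 0.0096]
ee_rot: [-3.141, 0.0, 0.003]
wrist_force: [-0.0, -0.3, -1.1]
width: 0.0345
```

Run:
```python
from h import *
go(.579,-.2155,.009,0.004)
wsnap("w4")
```

```text
t 6.13 shift [ 0.0011 -0.0084  0.0025] turn [-0.0001  0.     -0.0004] rows>= 0.1 w 0.0345
```

View pics/w4.png

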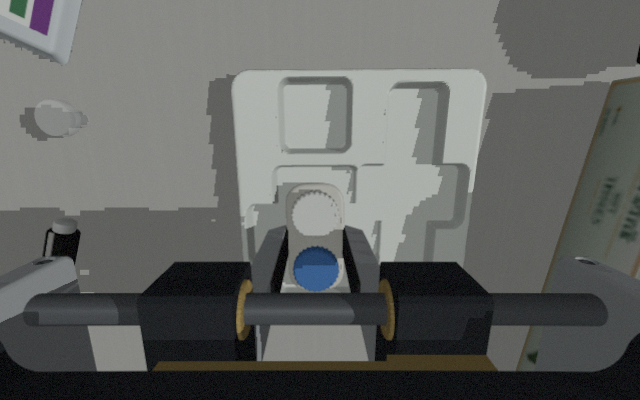

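servo_tool(targets="0.5 0 0 0.002 0 0 0;0.5 0 0 0.002 0 0 0;0.5 0 0 0.002 0 0 0;0.5 0 0 0.002 0 0 0;0.5 0 0 -0.05 0 0 0;0.5 0 0 -0.15 0 0 0;0.5 0 0 -0.3 0 0 0;0.5 0 0 -0.45 0 0 0;0.5 0 0 -0.6 0 0 0;0.5 0 0 -0.65 0 0 0;0.5 0 0 -0.65 0 0 0;0.5 0 0 -0.65 0 0 0")

```text
time: 7.18
tool_pos: [0.5789, -0.2177, 0.173]
ee_rot: [3.141, -0.002, 0.003]
wrist_force: [0.2, 0.2, 0.1]
width: 0.0473
```

Run:
```python
from h import *
print(get_obs()["tool_pos"])
wsnap("w5")
```

```text
[ 0.57894819 -0.21770803  0.17297113]
```

View pics/w5.png

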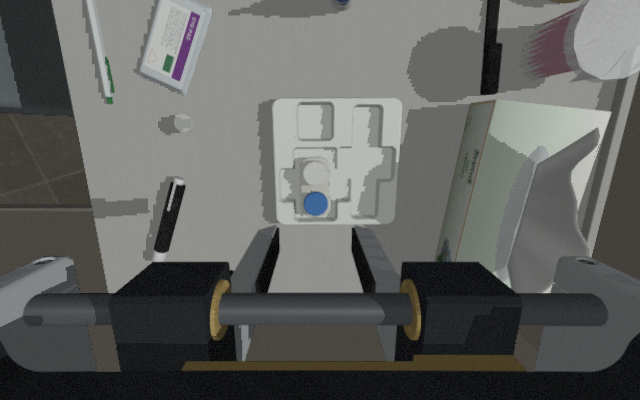

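Run:
```python
from h import *
s=wsnap();g=s["image"].min(2).astype(float)
L,R,T,B=[],[],[],[]
for v in range(115,212,4):
    a=g[v,262:290];L.append([262+np.argmax(a>160)-.5,v])
for v in range(115,135,2):
    a=g[v,390:412];R.append([390+np.argmax(a<160)-.5,v])
for u in range(290,390,4):
    a=g[88:108,u];T.append([u,88+np.argmax(a>160)-.5])
    a=g[210:235,u];B.append([u,210+np.argmax(a<160)-.5])
Q=[onz(s,p,.014)[:,:2]*1000 for p in(L,R,T,B)]
for n,p,ax in zip("LRTB",Q,(1,1,0,0)):
    print(n,np.median(p,0),np.degrees(np.arctan(np.polyfit(p[:,ax],p[:,1-ax],1)[0])))
go(.397,-.258,.17,np.radians(-20))
```

```text
L [ 532.52502769 -188.05758878] -0.4298621446249156
R [ 675.1092352  -144.71620073] 0.15406265017226284
T [ 602.53114053 -117.99038034] 0.17574336046872654
B [ 605.12385757 -243.29743448] 1.757846548925054
t 7.28 shift [-7.225e-01  1.620e-01  2.000e-04] turn [-0.0004  0.0015  0.112 ] rows>= 4.4 w 0.0469
```

servo_tool(targets="0.5 -0.2 0.04 0 0 0 0.03;0.5 -0.4 0.09 0 0 0 0.06;0.5 -0.6 0.13 0 0 0 0.1;0.5 -0.69 0.155 0 0 0 0.112;0.5 -0.7225 0.162 0 0 0 0.112;0.5 -0.7225 0.162 0 0 0 0.112;0.5 -0.7225 0.162 0 0 0 0.112;0.5 -0.7225 0.162 0 0 0 0.112;0.5 -0.7225 0.162 0 0 0 0.112")

```text
time: 8.03
tool_pos: [0.399, -0.258, 0.1711]
ee_rot: [-3.14, 0.002, -0.348]
wrist_force: [-1.3, 0.2, 0.1]
width: 0.0474
```

Run:
```python
from h import *
print(get_obs()["tool_pos"])
wsnap("w6")
```

```text
[ 0.3989992  -0.2580483   0.17110666]
```

View pics/w6.png

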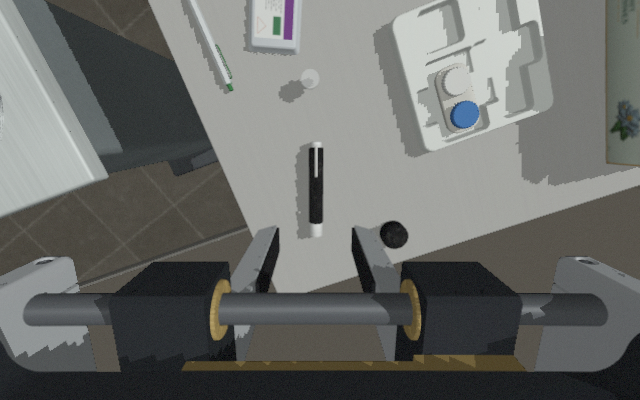

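Run:
```python
from h import *
s=wsnap()
P=onz(s,[[317,141.5],[315.7,237],[309,189],[324,189]],.0085)*1000
print(P.round(1),np.linalg.norm(P[1]-P[0]),np.linalg.norm(P[3]-P[2]),P[:2].mean(0))
d=P[0]-P[1];a=np.degrees(np.arctan2(d[1],d[0]));print(a)
c=P[:2].mean(0)/1000
go(c[0],c[1],.004,np.radians(a-90))
```

```text
[[ 419.8 -209.     8.5]
 [ 378.7 -317.9    8.5]
 [ 392.  -258.     8.5]
 [ 408.8 -264.1    8.5]] 116.42713182253125 17.890889330561052 [ 399.26896029 -263.44049895    8.5       ]
69.30880756448273
t 8.13 shift [0.0086 0.0202 0.6701] turn [-0.0002  0.0004  0.0043] rows>= 4.0 w 0.047
```

servo_tool(targets="0.5 0.008 0.02 0.15 0 0 0.004;0.5 0.008 0.02 0.3 0 0 0.004;0.5 0.008 0.02 0.45 0 0 0.004;0.5 0.008 0.02 0.56 0 0 0.004;0.5 0.008 0.02 0.63 0 0 0.004;0.5 0.008 0.02 0.66 0 0 0.004;0.5 0.008 0.02 0.668 0 0 0.004;0.5 0.008 0.02 0.668 0 0 0.004;0 0.008 0.02 0.668 0 0 0.004;0 0.008 0.02 0.668 0 0 0.004;0 0.008 0.02 0.668 0 0 0.004;0 0.008 0.02 0.668 0 0 0.004")

```text
time: 9.13
tool_pos: [0.3991, -0.2645, 0.0064]
ee_rot: [3.141, -0.002, -0.362]
wrist_force: [-0.3, -0.1, -0.1]
width: 0.0237
```

servo_tool(targets="0 0 0 0 0 0 0;0 0 0 -0.1 0 0 0;0 0 0 -0.2 0 0 0;0 0 0 -0.3 0 0 0;0 0 0 -0.4 0 0 0;0 0 0 -0.4 0 0 0;0 0 0 -0.4 0 0 0")

```text
time: 9.72
tool_pos: [0.3993, -0.2647, 0.1068]
ee_rot: [3.14, -0.004, -0.362]
wrist_force: [-0.4, 0.5, -1.3]
width: 0.0169
```

Run:
```python
from h import *
wsnap("w7")
go(.638,-.191,.12,0)
```

```text
t 9.77 shift [ 0.7936 -0.6121 -0.0598] turn [ 0.000e+00 -1.000e-04 -1.151e-01] rows>= 6.0 w 0.0164
```

View pics/w7.png

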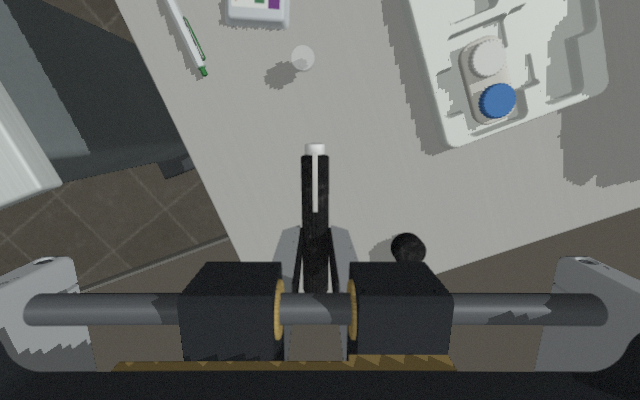

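Run:
```python
from h import *
s=snap("top");t=s["image"]
cv2.imwrite("pics/c6.png",cv2.resize(t[60:140,370:500,::-1],(780,480),interpolation=cv2.INTER_CUBIC))
for v in(122,126,130):print(onz(s,[[395,v],[437,v],[478,v]],0).round(3)[:,:2].tolist())
s2=snap("scene");cv2.imwrite("pics/c7.png",cv2.resize(s2["image"][160:310,430:600,::-1],(680,600),interpolation=cv2.INTER_CUBIC))
```

```text
[[0.759, -0.142], [0.76, -0.251], [0.762, -0.36]]
[[0.748, -0.141], [0.749, -0.25], [0.75, -0.358]]
[[0.737, -0.141], [0.738, -0.25], [0.739, -0.357]]
```

View pics/c6.png

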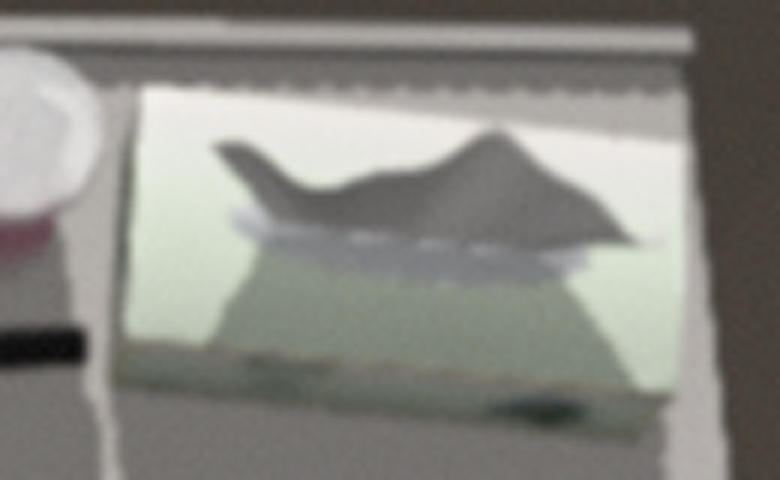

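View pics/c7.png

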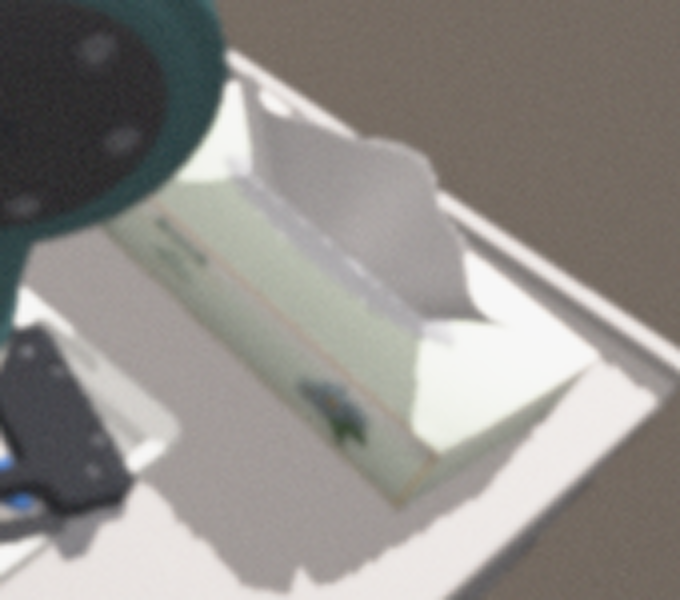

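servo_tool(targets="0 0.1 -0.08 -0.02 0 0 -0.02;0 0.2 -0.15 -0.05 0 0 -0.04;0 0.31 -0.24 -0.06 0 0 -0.06;0 0.42 -0.32 -0.06 0 0 -0.08;0 0.53 -0.41 -0.06 0 0 -0.1;0 0.63 -0.49 -0.06 0 0 -0.115;0 0.71 -0.55 -0.06 0 0 -0.115;0 0.76 -0.59 -0.06 0 0 -0.115;0 0.785 -0.606 -0.06 0 0 -0.115;0 0.793 -0.612 -0.06 0 0 -0.115;0 0.793 -0.612 -0.06 0 0 -0.115;0 0.793 -0.612 -0.06 0 0 -0.115")

```text
time: 10.87
tool_pos: [0.6368, -0.1914, 0.1195]
ee_rot: [-3.141, 0.002, -0.001]
wrist_force: [0.2, -0.4, -0.4]
width: 0.0164
```

Run:
```python
from h import *
go(.638,-.191,.010,0)
wsnap("w8")
```

```text
t 10.87 shift [ 0.0054 -0.0013  0.438 ] turn [-0.0001  0.0006 -0.0003] rows>= 2.6 w 0.0164
```

View pics/w8.png

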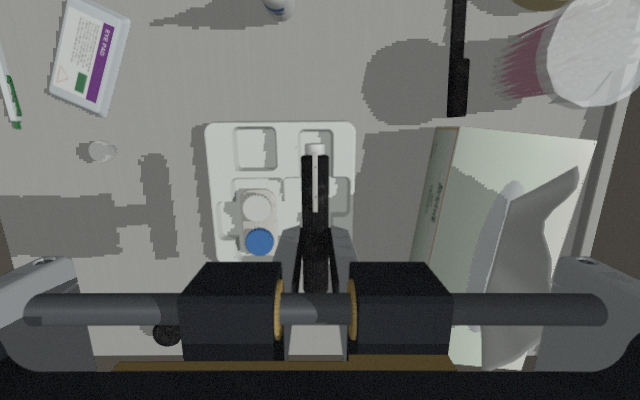

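servo_tool(targets="0 0.004 -0.001 0.06 0 0 0;0 0.004 -0.001 0.14 0 0 0;0 0.004 -0.001 0.22 0 0 0;0 0.004 -0.001 0.3 0 0 0;0 0.004 -0.001 0.37 0 0 0;0 0.004 -0.001 0.41 0 0 0;0 0.004 -0.001 0.43 0 0 0;0 0.004 -0.001 0.435 0 0 0;0 0.004 -0.001 0.435 0 0 0;0 0.004 -0.001 0.435 0 0 0")

```text
time: 11.75
tool_pos: [0.6398, -0.1912, 0.0131]
ee_rot: [3.141, -0.002, -0.0]
wrist_force: [0.3, -1.2, -0.3]
width: 0.0168
```

Run:
```python
from h import *
go(.638,-.191,.010,0)
wsnap("w9")
```

```text
t 11.75 shift [-0.0072 -0.0009  0.0124] turn [ 0.0003 -0.0008 -0.0002] rows>= 0.1 w 0.0168
```

View pics/w9.png

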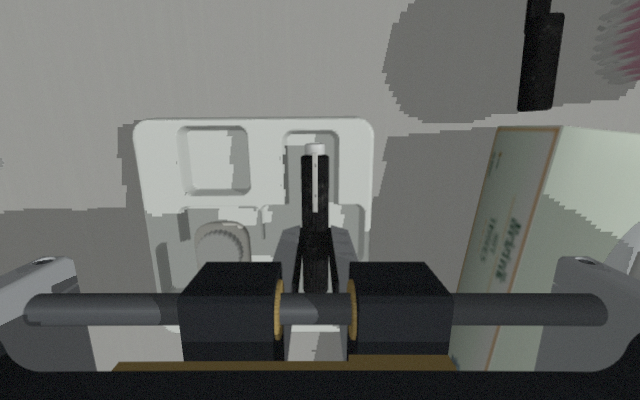

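servo_tool(targets="0 -0.008 0 0.005 0 0 0;0 -0.008 0 0.01 0 0 0;0 -0.008 0 0.01 0 0 0;0.3 -0.008 0 0.01 0 0 0;0.3 -0.008 0 0.01 0 0 0;0.3 -0.008 0 0.01 0 0 0;0.3 -0.008 0 -0.05 0 0 0;0.3 -0.008 0 -0.15 0 0 0;0.3 -0.008 0 -0.3 0 0 0;0.3 -0.008 0 -0.45 0 0 0;0.3 -0.008 0 -0.6 0 0 0;0.3 -0.008 0 -0.65 0 0 0")

```text
time: 12.8
tool_pos: [0.6394, -0.1916, 0.1817]
ee_rot: [3.138, -0.011, -0.0]
wrist_force: [0.4, -1.0, 1.5]
width: 0.028
```

Run:
```python
from h import *
go(.43,-.06,.17,np.radians(65-90))
wsnap("w10")
```

```text
t 12.8 shift [-0.8382 -0.5265  0.0358] turn [ 0.0005 -0.0036  0.1388] rows>= 5.9 w 0.028
```

View pics/w10.png

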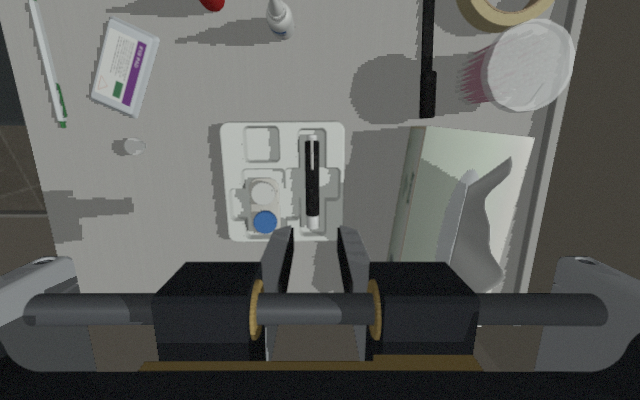

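Run:
```python
from h import *
s=wsnap();print(onz(s,[[281,24],[276,2]],.05).round(3))
t=snap("top");I=t["image"]
cv2.imwrite("pics/c8.png",cv2.resize(I[160:220,320:370,::-1],(500,600),interpolation=cv2.INTER_CUBIC))
print(onz(t,[[349,180]],.05))
```

```text
[[ 0.61  -0.029  0.05 ]
 [ 0.605 -0.011  0.05 ]]
[[ 0.5896107  -0.01627015  0.05      ]]
```

View pics/c8.png

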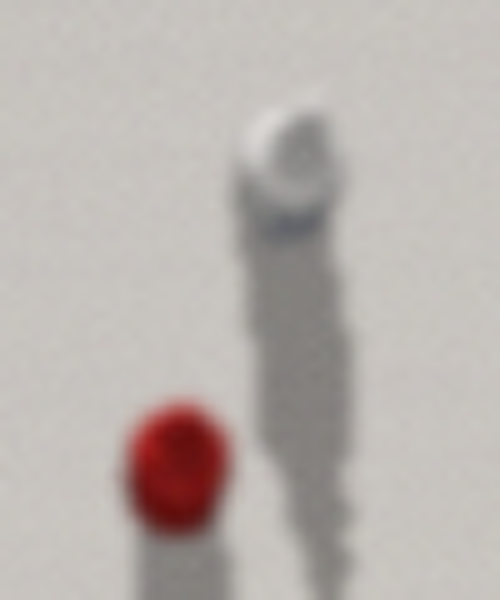

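Run:
```python
from h import *
go(.595,-.016,.2,np.radians(63))
```

```text
t 12.95 shift [-0.1697 -0.6994 -0.1024] turn [ 0.0005 -0.0005 -0.3501] rows>= 8.8 w 0.0284
```

servo_tool(targets="0.5 -0.03 -0.1 -0.1 0 0 -0.03;0.5 -0.05 -0.2 -0.1 0 0 -0.07;0.5 -0.08 -0.32 -0.1 0 0 -0.11;0.5 -0.11 -0.44 -0.1 0 0 -0.15;0.5 -0.14 -0.54 -0.1 0 0 -0.19;0.5 -0.155 -0.62 -0.1 0 0 -0.23;0.5 -0.165 -0.67 -0.1 0 0 -0.27;0.5 -0.17 -0.69 -0.1 0 0 -0.3;0.5 -0.17 -0.7 -0.1 0 0 -0.33;0.5 -0.17 -0.7 -0.1 0 0 -0.35;0.5 -0.17 -0.7 -0.1 0 0 -0.35;0.5 -0.17 -0.7 -0.1 0 0 -0.35")

```text
time: 13.95
tool_pos: [0.5932, -0.0155, 0.1954]
ee_rot: [-3.136, 0.002, 1.098]
wrist_force: [0.8, -0.2, 0.5]
width: 0.0469
```

Run:
```python
from h import *
print(get_obs()["tool_pos"])
wsnap("w11")
```

```text
[ 0.59320023 -0.01553079  0.19544174]
```

View pics/w11.png

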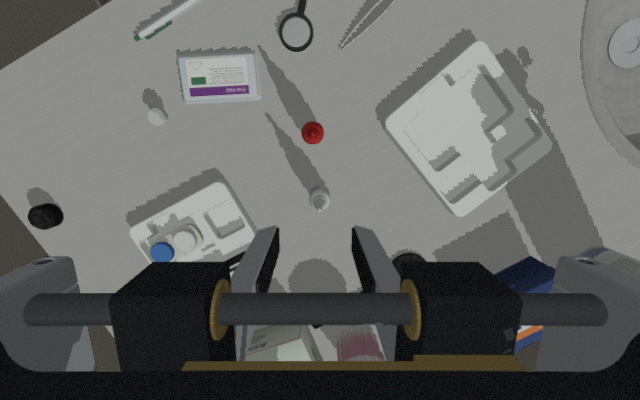

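Run:
```python
from h import *
s=wsnap("w12");o=get_obs();print(o["tool_pos"])
cv2.imwrite("pics/w12c.png",cv2.resize(s["image"][115:225,280:360,::-1],(436,600),interpolation=cv2.INTER_CUBIC))
print(onz(s,[[319,195]],.05),onz(s,[[319,195]],.0))
print(onz(s,[[312,132]],.05))
```

```text
[ 0.59377973 -0.01581973  0.19681573]
[[ 0.59879943 -0.01542805  0.05      ]] [[ 0.60913761 -0.01998363  0.        ]]
[[0.53304859 0.00957069 0.05      ]]
```

View pics/w12c.png

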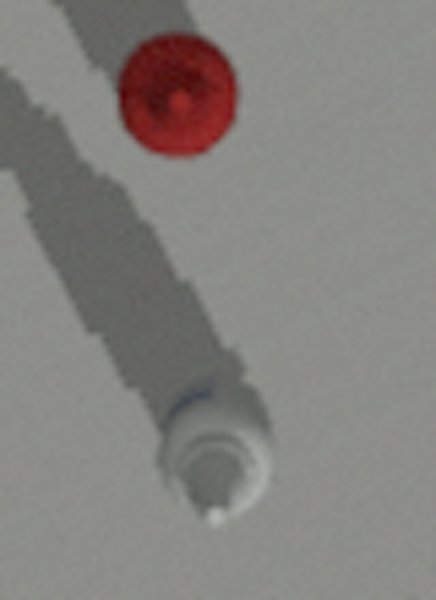

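Run:
```python
from h import *
s=wsnap();o=get_obs();print(o["tool_pos"])
print(onz(s,[[319.7,200.0]],.05),onz(s,[[319.4,209.5]],.088))
t=snap("top");print(onz(t,[[349.2,176]],.05),onz(t,[[351.5,170]],.088))
```

```text
[ 0.59401993 -0.01587487  0.19743365]
[[ 0.60502606 -0.01762284  0.05      ]] [[ 0.605239   -0.01873296  0.088     ]]
[[ 0.59937679 -0.01688621  0.05      ]] [[ 0.60239092 -0.01933952  0.088     ]]
```

Run:
```python
from h import *
go(.604,-.018,.017,np.radians(63))
```

```text
t 14.15 shift [0.0107 0.0399 0.7237] turn [-0.0005  0.0002 -0.0005] rows>= 4.3 w 0.0471
```

servo_tool(targets="0.7 0.011 0.04 0.05 0 0 0;0.7 0.011 0.04 0.13 0 0 0;0.7 0.011 0.04 0.23 0 0 0;0.7 0.011 0.04 0.34 0 0 0;0.7 0.011 0.04 0.45 0 0 0;0.7 0.011 0.04 0.55 0 0 0;0.7 0.011 0.04 0.63 0 0 0;0.7 0.011 0.04 0.69 0 0 0;0.7 0.011 0.04 0.715 0 0 0;0.7 0.011 0.04 0.724 0 0 0;0.7 0.011 0.04 0.724 0 0 0;0.7 0.011 0.04 0.724 0 0 0")

```text
time: 15.15
tool_pos: [0.6057, -0.018, 0.0193]
ee_rot: [3.139, -0.001, 1.099]
wrist_force: [1.0, 0.1, -0.0]
width: 0.066
```

Run:
```python
from h import *
go(.604,-.018,.017,np.radians(63))
wsnap("w13")
```

```text
t 15.15 shift [-0.003  -0.0059  0.0093] turn [ 0.0007 -0.0003 -0.0002] rows>= 0.1 w 0.066
```

View pics/w13.png

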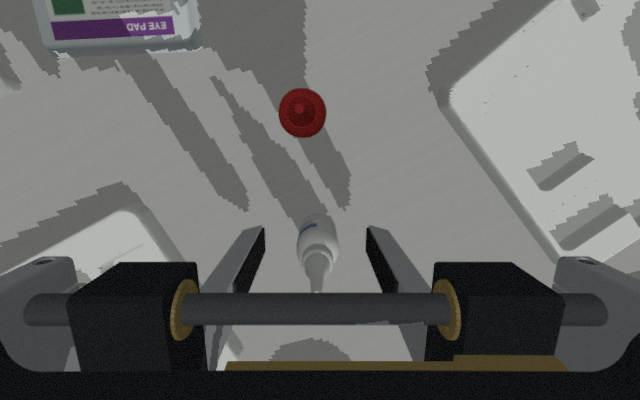

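Run:
```python
from h import *
s=wsnap();p=get_obs()["tool_pos"]
for z in(0,.052,.088):print(z,proj(s,[[p[0],p[1],z]]))
cv2.imwrite("pics/w13c.png",cv2.resize(s["image"][200:300,270:370,::-1],(600,600),interpolation=cv2.INTER_CUBIC))
```

```text
0 [[317.49885944 227.35480821]]
0.052 [[318.49012003 259.29295263]]
0.088 [[319.64873602 296.60827278]]
```

View pics/w13c.png

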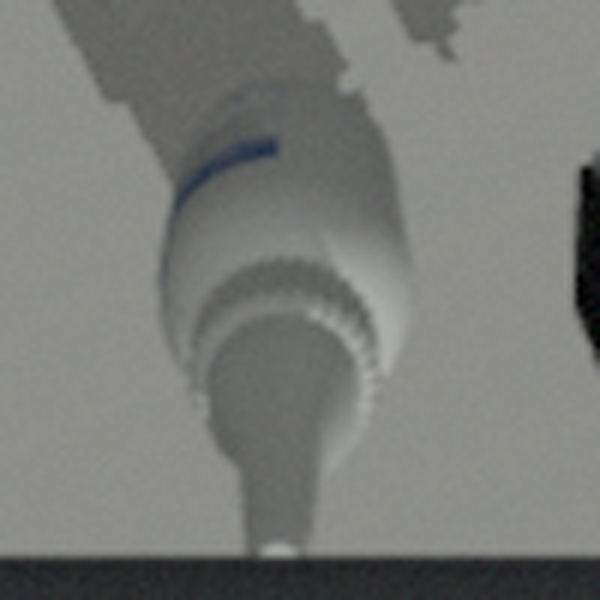

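servo_tool(targets="0.7 0 -0.005 0.008 0 0 0;0 0 -0.006 0.008 0 0 0;0 0 -0.006 0.008 0 0 0;0 0 -0.006 0.008 0 0 0;0 0 -0.006 0.008 0 0 0;0 0 -0.006 0.008 0 0 0;0 0 -0.006 0.008 0 0 0;0 0 -0.006 0.008 0 0 0;0 0 -0.006 0.008 0 0 0")

```text
time: 16.0
tool_pos: [0.6034, -0.0172, 0.016]
ee_rot: [3.142, -0.0, 1.099]
wrist_force: [0.1, 0.1, -0.6]
width: 0.0244
```

Run:
```python
from h import *
go(.5795,-.143,.12,np.radians(63))
```

```text
t 16.0 shift [-0.4917  0.1436 -0.416 ] turn [ 0.     -0.     -0.0001] rows>= 4.0 w 0.0244
```

servo_tool(targets="0 0 0 -0.05 0 0 0;0 0 0 -0.15 0 0 0;0 0 0 -0.27 0 0 0;0 -0.05 0.014 -0.36 0 0 0.03;0 -0.11 0.033 -0.4 0 0 0.06;0 -0.19 0.056 -0.416 0 0 0.1;0 -0.27 0.08 -0.416 0 0 0.14;0 -0.35 0.103 -0.416 0 0 0.18;0 -0.42 0.123 -0.416 0 0 0.22;0 -0.465 0.136 -0.416 0 0 0.26;0 -0.485 0.142 -0.416 0 0 0.3;0 -0.492 0.144 -0.416 0 0 0.33")

```text
time: 17.0
tool_pos: [0.5794, -0.1445, 0.1211]
ee_rot: [3.141, -0.001, 0.055]
wrist_force: [-0.0, 0.3, -1.2]
width: 0.0244
```

Run:
```python
from h import *
go(.5795,-.143,.12,0)
```

```text
t 17.0 shift [ 0.0008 -0.0059  0.0042] turn [ 0.0002 -0.0003  0.0175] rows>= 0.4 w 0.0244
```

servo_tool(targets="0 0 -0.006 0.03 0 0 0.0175;0 0 -0.006 0.09 0 0 0.0175;0 0 -0.006 0.16 0 0 0.0175;0 0 -0.006 0.23 0 0 0.0175;0 0 -0.006 0.28 0 0 0.0175;0 0 -0.006 0.31 0 0 0.0175;0 0 -0.006 0.325 0 0 0.0175;0 0 -0.006 0.325 0 0 0.0175;0 0 -0.006 0.325 0 0 0.0175")

```text
time: 17.75
tool_pos: [0.58, -0.1417, 0.0395]
ee_rot: [3.141, -0.001, 0.008]
wrist_force: [0.3, -1.0, 0.1]
width: 0.0243
```

Run:
```python
from h import *
wsnap("w14");go(.5795,-.143,.0205,0)
```

```text
t 17.8 shift [-0.0031  0.0047  0.0777] turn [ 0.0002 -0.0006  0.0024] rows>= 0.5 w 0.0243
```

View pics/w14.png

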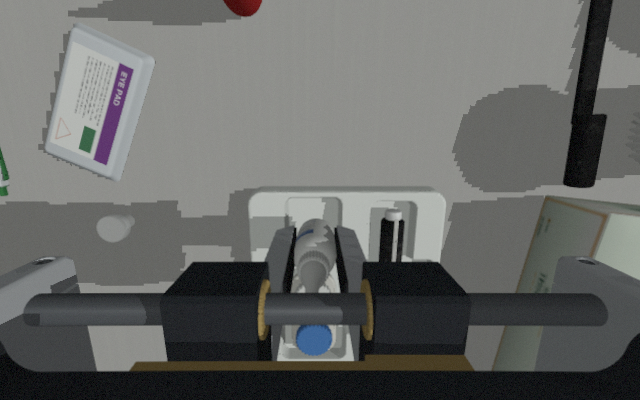

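servo_tool(targets="0 -0.002 0.004 0.02 0 0 0;0 -0.002 0.004 0.04 0 0 0;0 -0.002 0.004 0.06 0 0 0;0 -0.002 0.004 0.072 0 0 0;0 -0.002 0.004 0.077 0 0 0;0 -0.002 0.004 0.077 0 0 0;0 -0.002 0.004 0.077 0 0 0;0 -0.002 0.004 0.077 0 0 0")

```text
time: 18.47
tool_pos: [0.5789, -0.1425, 0.0197]
ee_rot: [-3.141, 0.0, 0.008]
wrist_force: [-1.2, 0.3, 3.3]
width: 0.0242
```

Run:
```python
from h import *
go(.5795,-.143,.0205,0)
s=snap("scene");cv2.imwrite("pics/c9.png",cv2.resize(s["image"][180:320,340:500,::-1],(680,595),interpolation=cv2.INTER_CUBIC))
```

```text
t 18.47 shift [ 0.0025  0.0021 -0.0033] turn [-0.0001  0.      0.0024] rows>= 0.1 w 0.0242
```

View pics/c9.png

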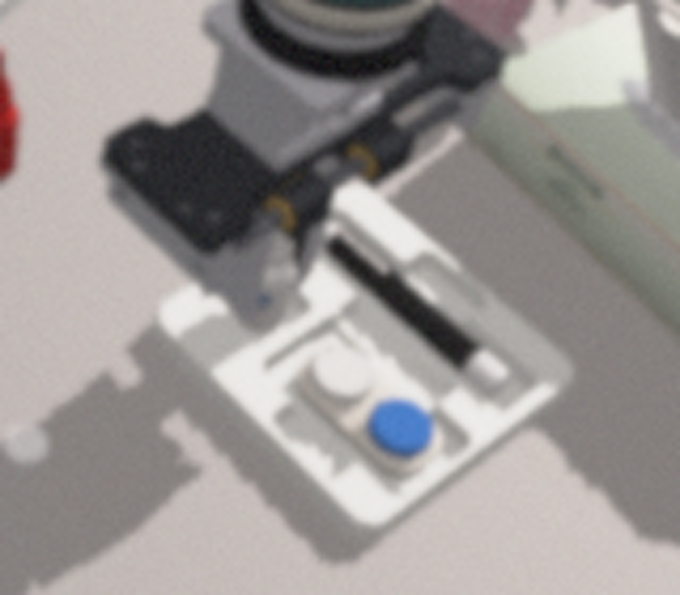

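servo_tool(targets="0.42 0 0 -0.002 0 0 0;0.42 0 0 -0.002 0 0 0;0.42 0 0 -0.002 0 0 0;0.42 0 0 -0.002 0 0 0;0.42 0 0 -0.05 0 0 0;0.42 0 0 -0.13 0 0 0;0.42 0 0 -0.23 0 0 0;0.42 0 0 -0.35 0 0 0;0.42 0 0 -0.47 0 0 0;0.42 0 0 -0.57 0 0 0;0.42 0 0 -0.62 0 0 0;0.42 0 0 -0.64 0 0 0")

```text
time: 19.52
tool_pos: [0.5803, -0.143, 0.1834]
ee_rot: [3.14, -0.006, 0.008]
wrist_force: [-0.1, -0.2, -0.1]
width: 0.0394
```

Run:
```python
from h import *
wsnap("w15");go(.43,-.06,.18,np.radians(-25))
```

```text
t 19.57 shift [-0.5972 -0.3362  0.0063] turn [ 0.0002 -0.0015  0.1413] rows>= 4.1 w 0.0393
```

View pics/w15.png

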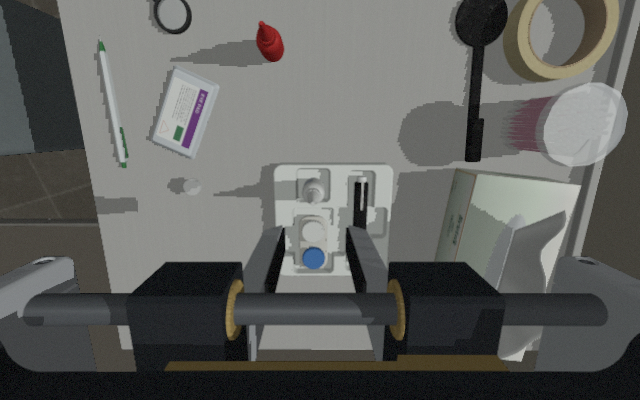

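servo_tool(targets="0.9 -0.08 -0.04 0 0 0 0.02;0.9 -0.17 -0.1 0 0 0 0.05;0.9 -0.29 -0.16 0 0 0 0.08;0.9 -0.41 -0.23 0 0 0 0.11;0.9 -0.51 -0.29 0 0 0 0.14;0.9 -0.57 -0.32 0 0 0 0.141;0.9 -0.597 -0.336 0 0 0 0.141;0.9 -0.597 -0.336 0 0 0 0.141;0.9 -0.597 -0.336 0 0 0 0.141;0.9 -0.597 -0.336 0 0 0 0.141")

```text
time: 20.4
tool_pos: [0.4297, -0.0601, 0.1788]
ee_rot: [3.141, 0.001, -0.436]
wrist_force: [0.1, -0.3, -0.1]
width: 0.0843
```

Run:
```python
from h import *
s=wsnap("w16");cv2.imwrite("pics/w16c.png",cv2.resize(s["image"][130:250,240:400,::-1],(800,600),interpolation=cv2.INTER_CUBIC))
```

```text
(no output)
```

View pics/w16.png

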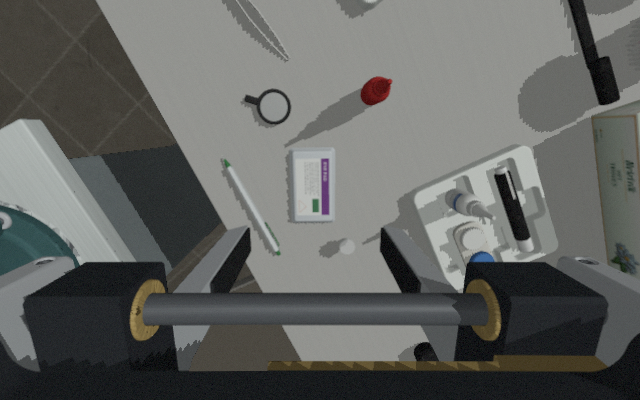

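View pics/w16c.png

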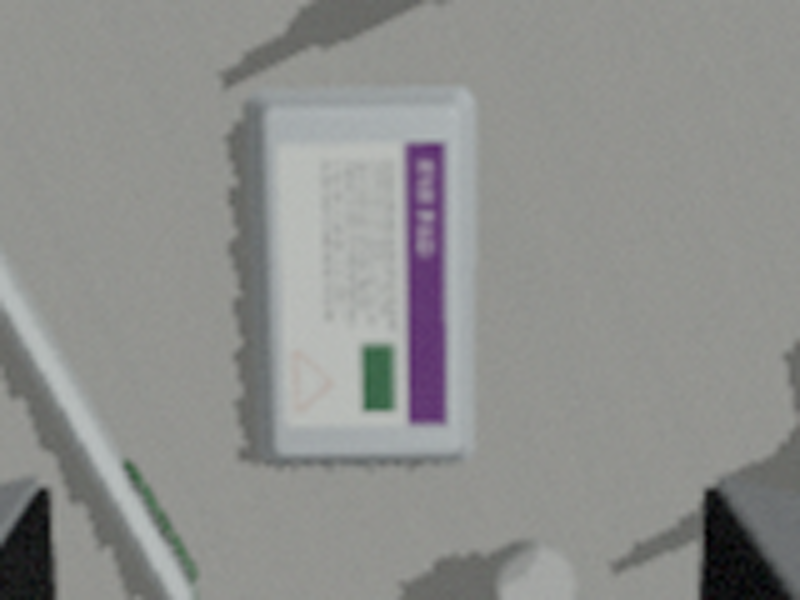

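Run:
```python
from h import *
s=wsnap()
P=onz(s,[[289.4,148],[335,148],[334,221.4],[293.6,221.4]],.004)[:,:2]*1000
n=np.linalg.norm
print(P.round(1),n(P[1]-P[0]),n(P[2]-P[1]),n(P[3]-P[2]),n(P[0]-P[3]))
c=P.mean(0)/1000;d=(P[0]+P[1]-P[2]-P[3]);a=np.degrees(np.arctan2(d[1],d[0]));print(c,a)
t=snap("top");m=((t["image"].astype(int)[...,2]-t["image"].astype(int)[...,0]>4)|(t["image"].min(2)>200));roi=np.zeros(m.shape,bool);roi[232:275,340:395]=1
cs,l=comps(m&roi,50);[print(st,rect(t,l==i,.006)) for i,st,_ in cs]
go(c[0],c[1],.0025,np.radians(a-90))
```

```text
[[ 421.7   -6.8]
 [ 471.   -29.8]
 [ 432.3 -113.1]
 [ 385.8  -91.4]] 54.40104811718646 91.88258938159434 51.29028935858 91.94725744195635
[ 0.42769314 -0.06028114] 66.08460613410057
[ 346  232   49   43 1570] [423.1, -68.0, 116.0, 99.5, 89.9]
t 20.55 shift [-0.0065  0.0038  0.7063] turn [ 0.      0.0002 -0.0059] rows>= 4.2 w 0.0844
```

servo_tool(targets="0.75 -0.006 0.004 0.06 0 0 -0.006;0.75 -0.006 0.004 0.16 0 0 -0.006;0.75 -0.006 0.004 0.28 0 0 -0.006;0.75 -0.006 0.004 0.4 0 0 -0.006;0.75 -0.006 0.004 0.52 0 0 -0.006;0.75 -0.006 0.004 0.61 0 0 -0.006;0.75 -0.006 0.004 0.66 0 0 -0.006;0.75 -0.006 0.004 0.68 0 0 -0.006;0.75 -0.006 0.004 0.692 0 0 -0.006;0.75 -0.006 0.004 0.7 0 0 -0.006;0.75 -0.006 0.004 0.7 0 0 -0.006;0.75 -0.006 0.004 0.7 0 0 -0.006")

```text
time: 21.55
tool_pos: [0.4283, -0.0603, 0.0056]
ee_rot: [-3.141, -0.002, -0.417]
wrist_force: [0.5, -0.2, 0.1]
width: 0.0706
```

Run:
```python
from h import *
wsnap("w17");go(.4277,-.0603,.002,np.radians(-23.9))
```

```text
t 21.6 shift [-0.0021  0.0011  0.0143] turn [-0.0001 -0.0007  0.0002] rows>= 0.1 w 0.0702
```

View pics/w17.png

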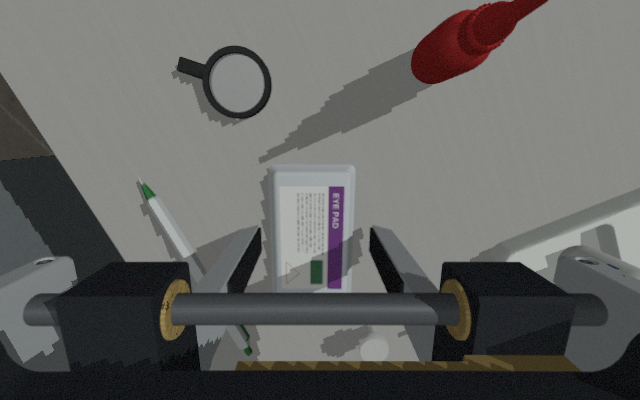

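servo_tool(targets="0.75 0 0 0.005 0 0 0;0.75 0 0 0.01 0 0 0;0.75 0 0 0.012 0 0 0;0.75 0 0 0.012 0 0 0;0.75 0 0 0.012 0 0 0")

```text
time: 22.02
tool_pos: [0.4273, -0.0599, 0.0015]
ee_rot: [-3.142, -0.0, -0.417]
wrist_force: [0.0, -0.1, -0.4]
width: 0.0706
```

servo_tool(targets="0 0 0 0 0 0 0;0 0 0 0 0 0 0;0 0 0 0 0 0 0;0 0 0 0 0 0 0;0 0 0 0 0 0 0;0 0 0 -0.02 0 0 0;0 0 0 -0.06 0 0 0;0 0 0 -0.12 0 0 0;0 0 0 -0.18 0 0 0;0 0 0 -0.2 0 0 0;0 0 0 -0.2 0 0 0")

```text
time: 22.93
tool_pos: [0.429, -0.0604, 0.0538]
ee_rot: [-3.141, -0.005, -0.417]
wrist_force: [0.1, 0.1, -0.7]
width: 0.0539
```

Run:
```python
from h import *
wsnap("w18");go(.58,.18,.18,np.radians(13))
```

```text
t 22.98 shift [ 0.1684 -1.1247 -0.5091] turn [ 1.000e-04 -8.000e-04 -2.048e-01] rows>= 7.5 w 0.0538
```

View pics/w18.png

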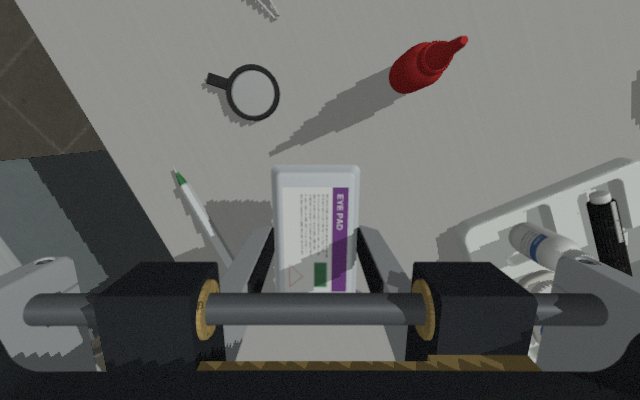

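servo_tool(targets="0 0 0 -0.1 0 0 0;0 0 0 -0.22 0 0 0;0 0 0 -0.34 0 0 0;0 0.02 -0.04 -0.44 0 0 -0.02;0 0.05 -0.12 -0.5 0 0 -0.05;0 0.09 -0.23 -0.52 0 0 -0.09;0 0.14 -0.35 -0.52 0 0 -0.12;0 0.19 -0.47 -0.52 0 0 -0.15;0 0.24 -0.59 -0.52 0 0 -0.18;0 0.28 -0.69 -0.52 0 0 -0.2;0 0.3 -0.76 -0.52 0 0 -0.205;0 0.31 -0.79 -0.52 0 0 -0.205")

```text
time: 23.98
tool_pos: [0.5786, 0.0912, 0.1793]
ee_rot: [-3.14, 0.003, 0.23]
wrist_force: [-0.3, -0.6, -0.3]
width: 0.0536
```

servo_tool(targets="0 0 -0.01 0 0 0 0;0 0 -0.01 0 0 0 0;0 0 -0.01 0 0 0 0;0 0 -0.01 0 0 0 0;0 0 -0.01 0 0 0 0;0 0 -0.01 0 0 0 0")

```text
time: 24.48
tool_pos: [0.5772, 0.091, 0.1819]
ee_rot: [3.141, -0.001, 0.226]
wrist_force: [-0.3, -0.6, -1.1]
width: 0.0535
```

Run:
```python
from h import *
s=wsnap("w19");go(.58,.18,.18,np.radians(13));print(get_obs()["tool_pos"])
```

```text
t 24.53 shift [ 0.0903 -0.344   0.0076] turn [ 0.     -0.0002 -0.0001] rows>= 2.1 w 0.0533
[0.57731028 0.09112552 0.18188713]
```

View pics/w19.png

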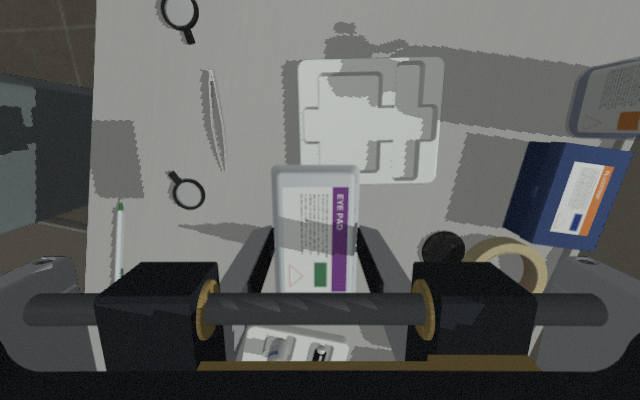

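Run:
```python
from h import *
s=wsnap();I=s["image"];cv2.imwrite("pics/w19c.png",cv2.resize(I[45:195,285:455,::-1],(680,600),interpolation=cv2.INTER_CUBIC))
```

```text
(no output)
```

View pics/w19c.png

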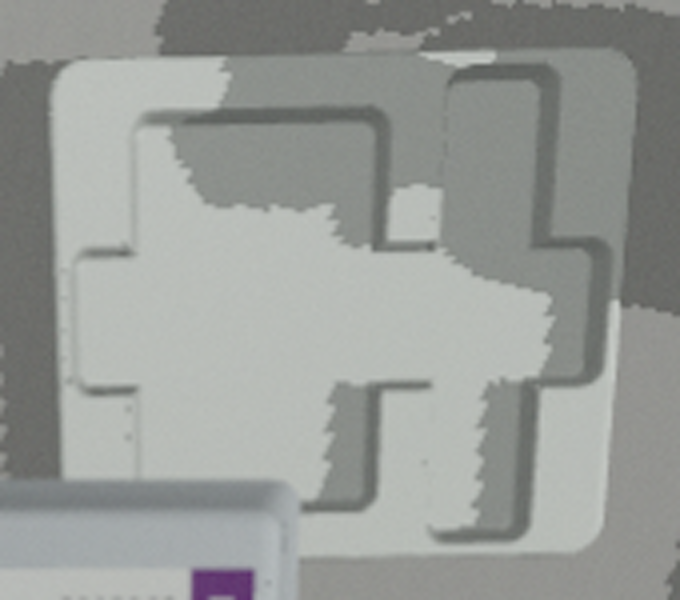

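Run:
```python
from h import *
s=wsnap();n=np.linalg.norm
def q(c): return onz(s,np.array(c)/4.+[285,45],.014)[:,:2]*1000
def sim(p,w):
    p=np.array(p,float);A=np.c_[p[:,0],-p[:,1],np.ones(len(p)),0*p[:,0]];B=np.c_[p[:,1],p[:,0],0*p[:,0],np.ones(len(p))]
    x=np.linalg.lstsq(np.r_[A,B],np.r_[w[:,0],w[:,1]],rcond=None)[0]
    r=np.c_[A@x,B@x]-w;return x[2:],n(x[:2]),np.degrees(np.arctan2(x[1],x[0])),np.abs(r).max()
O=[(-82.5,71.5),(82.5,71.5),(82.5,-71.5),(-82.5,-71.5)]
Pk=[(-58.5,55.5),(12.5,55.5),(12.5,-55.5)]
Ch=[(28.5,65.5),(58.5,65.5),(58.5,-65.5),(28.5,-65.5)]
wo,wp,wc=q([(52,58),(636,48),(604,552),(62,555)]),q([(133,108),(387,105),(378,508)]),q([(447,68),(558,65),(535,540),(430,535)])
for a,b in((O,wo),(Pk,wp),(Ch,wc),(O+Pk+Ch,np.r_[wo,wp,wc])):print(sim(a,b))
```

```text
(array([621.75489198, 175.54610753]), np.float64(0.9705512506444826), np.float64(13.81323052798806), np.float64(2.0600497282671313))
(array([622.11879111, 176.04699042]), np.float64(1.0019140885743272), np.float64(14.137624678157183), np.float64(0.793551602389698))
(array([622.76049797, 175.10490939]), np.float64(0.9934552058261491), np.float64(14.770425213078683), np.float64(1.2770687295011385))
(array([622.24710571, 175.82681382]), np.float64(0.9828795514138883), np.float64(14.050694061063774), np.float64(3.168799134875826))
```

Run:
```python
from h import *
go(.600,.170,.06,.245)
```

```text
t 24.63 shift [ 0.1587 -0.2862  0.4869] turn [ 0.     -0.0001 -0.0058] rows>= 3.5 w 0.0538
```

servo_tool(targets="0 0.02 -0.04 0.04 0 0 -0.006;0 0.06 -0.1 0.1 0 0 -0.006;0 0.1 -0.18 0.18 0 0 -0.006;0 0.13 -0.24 0.28 0 0 -0.006;0 0.15 -0.275 0.37 0 0 -0.006;0 0.158 -0.286 0.44 0 0 -0.006;0 0.158 -0.286 0.475 0 0 -0.006;0 0.158 -0.286 0.487 0 0 -0.006;0 0.158 -0.286 0.487 0 0 -0.006;0 0.158 -0.286 0.487 0 0 -0.006")

```text
time: 25.47
tool_pos: [0.6005, 0.1702, 0.0608]
ee_rot: [3.142, -0.002, 0.246]
wrist_force: [-0.8, 0.2, 0.3]
width: 0.0539
```

Run:
```python
from h import *
wsnap("w20");go(.600,.170,.0065,.245)
```

```text
t 25.52 shift [-4.200e-03 -1.000e-04  2.196e-01] turn [ 0.     -0.0009  0.0003] rows>= 1.3 w 0.0535
```

View pics/w20.png

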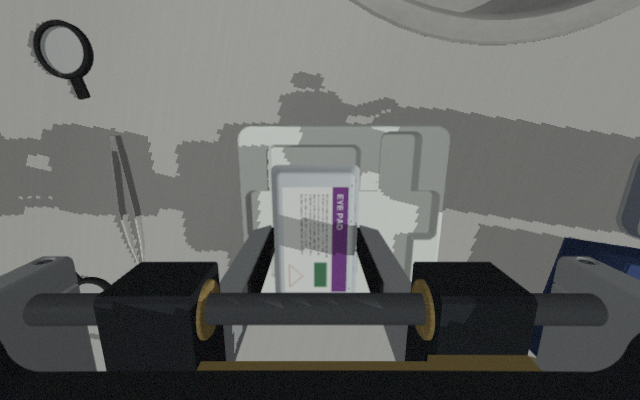

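Run:
```python
from h import *
s=wsnap();A=wristT(get_obs())
for px in([565,237],[540,310],[530,354]):
    w=onz(s,[px],0)[0];print(px,w.round(3),(A[:3,:3].T@(w-A[:3,3])).round(3))
```

```text
[565, 237] [0.818 0.199 0.   ] [0.217 0.025 0.062]
[540, 310] [0.827 0.127 0.   ] [0.209 0.097 0.062]
[530, 354] [0.838 0.08  0.   ] [0.208 0.145 0.062]
```

servo_tool(targets="0 -0.003 0 0.03 0 0 0;0 -0.003 0 0.07 0 0 0;0 -0.003 0 0.12 0 0 0;0 -0.003 0 0.16 0 0 0;0 -0.003 0 0.19 0 0 0;0 -0.003 0 0.208 0 0 0;0 -0.003 0 0.215 0 0 0;0 -0.003 0 0.215 0 0 0;0 -0.003 0 0.215 0 0 0;0 -0.003 0 0.215 0 0 0")

```text
time: 26.4
tool_pos: [0.5993, 0.1702, 0.0058]
ee_rot: [-3.142, -0.0, 0.246]
wrist_force: [1.0, 0.6, 1.0]
width: 0.0539
```

Run:
```python
from h import *
wsnap("w21");go(.600,.170,.006,.245)
```

```text
t 26.45 shift [ 0.0026  0.0013 -0.0006] turn [-0.     -0.0001  0.0004] rows>= 0.0 w 0.0536
```

View pics/w21.png

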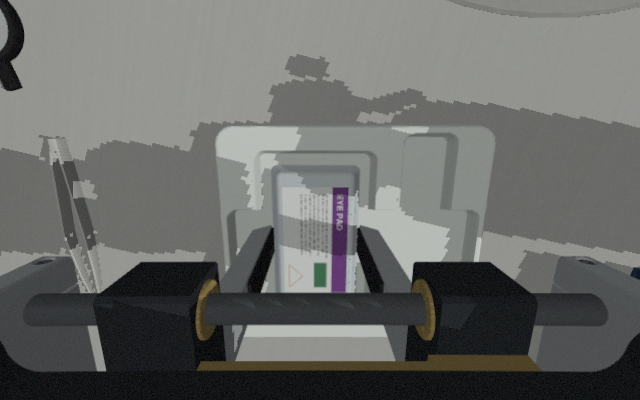

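servo_tool(targets="0.66 0 0 -0.002 0 0 0;0.66 0 0 -0.002 0 0 0;0.66 0 0 -0.002 0 0 0;0.66 0 0 -0.002 0 0 0;0.66 0 0 -0.05 0 0 0;0.66 0 0 -0.13 0 0 0;0.66 0 0 -0.23 0 0 0;0.66 0 0 -0.35 0 0 0;0.66 0 0 -0.47 0 0 0;0.66 0 0 -0.57 0 0 0;0.66 0 0 -0.62 0 0 0;0.66 0 0 -0.64 0 0 0")

```text
time: 27.45
tool_pos: [0.6006, 0.1704, 0.1702]
ee_rot: [3.141, -0.007, 0.246]
wrist_force: [0.2, -0.2, 0.0]
width: 0.062
```

Run:
```python
from h import *
t=snap("top");I=t["image"].astype(int)
print(onz(t,[[285,243],[263,250],[306,237]],.004).round(3))
wsnap("w22");P=onz(t,[[262,250.5],[306.5,236.5]],.004);d=P[1]-P[0];print(np.degrees(np.arctan2(d[1],d[0])))
go(*P.mean(0)[:2],.17,0)
```

```text
[[0.446 0.135 0.004]
 [0.429 0.187 0.004]
 [0.461 0.085 0.004]]
-72.29373889088107
t 27.55 shift [-0.631  -0.0217 -0.0139] turn [-0.0001 -0.0005  0.0784] rows>= 3.8 w 0.062
```

View pics/w22.png

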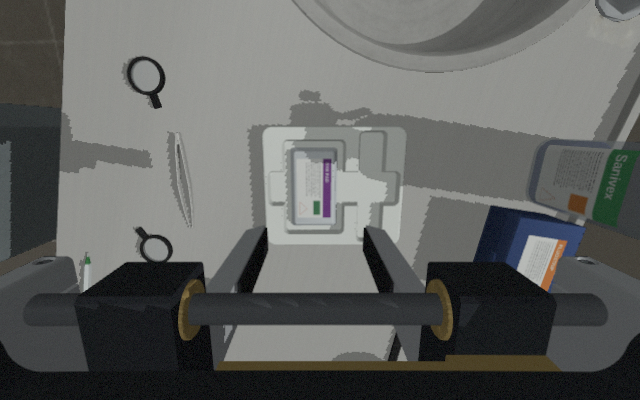

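Run:
```python
from h import *
s=wsnap();P=onz(s,[[178,133],[190.5,226.5]],.004);d=P[0]-P[1];a=np.degrees(np.arctan2(d[1],d[0]));print(P.round(3),P.mean(0),np.linalg.norm(d),a)
go(*P.mean(0)[:2],.15,np.radians(a-90))
```

```text
[[0.433 0.193 0.004]
 [0.463 0.085 0.004]] [0.44814727 0.13891043 0.004     ] 0.11186079655625374 105.3239177132346
t 27.6 shift [-0.6141 -0.0263  0.0608] turn [-0.0001  0.0005 -0.0067] rows>= 3.7 w 0.0622
```

servo_tool(targets="0.5 -0.05 -0.002 0 0 0 -0.007;0.5 -0.14 -0.006 0 0 0 -0.007;0.5 -0.26 -0.01 0 0 0 -0.007;0.5 -0.38 -0.015 0.01 0 0 -0.007;0.5 -0.48 -0.02 0.03 0 0 -0.007;0.5 -0.56 -0.023 0.05 0 0 -0.007;0.5 -0.6 -0.026 0.06 0 0 -0.007;0.5 -0.614 -0.026 0.06 0 0 -0.007;0.5 -0.614 -0.026 0.06 0 0 -0.007;0.5 -0.614 -0.026 0.06 0 0 -0.007;0.5 -0.614 -0.026 0.06 0 0 -0.007")

```text
time: 28.52
tool_pos: [0.4492, 0.139, 0.1505]
ee_rot: [-3.141, 0.001, 0.268]
wrist_force: [-0.6, -0.0, -0.5]
width: 0.0469
```

Run:
```python
from h import *
s=wsnap("w23");cv2.imwrite("pics/w23c.png",cv2.resize(s["image"][115:265,240:400,::-1],(640,600),interpolation=cv2.INTER_CUBIC))
```

```text
(no output)
```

View pics/w23c.png

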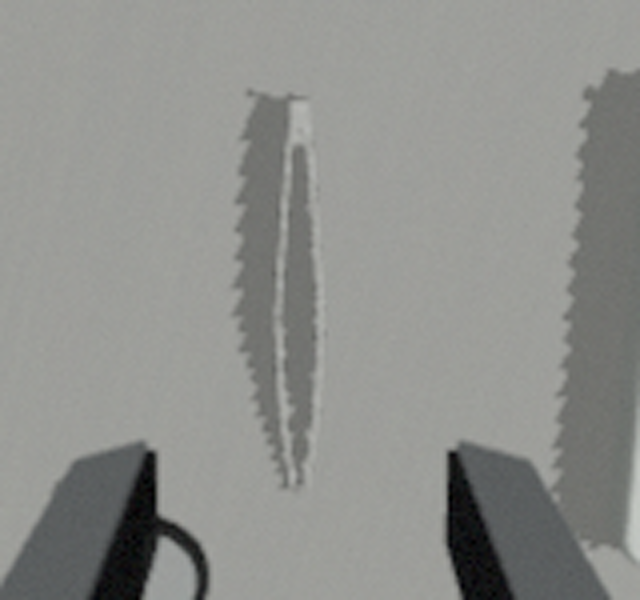

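Run:
```python
from h import *
s=wsnap();P=onz(s,[[315,138.7],[314.2,237.5],[309,193],[321,193]],.006);d=P[0]-P[1];a=np.degrees(np.arctan2(d[1],d[0]));n=np.linalg.norm;print(P.round(4),P[:2].mean(0),n(d),n(P[3]-P[2]),a)
go(*P[:2].mean(0)[:2],.0025,np.radians(a-90))
```

```text
[[0.4339 0.1937 0.006 ]
 [0.463  0.0836 0.006 ]
 [0.4432 0.1338 0.006 ]
 [0.4563 0.1374 0.006 ]] [0.448435   0.13861526 0.006     ] 0.1138838019344759 0.013600736596910214 104.81431325063146
t 28.62 shift [-0.0039  0.0008  0.5933] turn [-0.      0.0001  0.0031] rows>= 3.6 w 0.0466
```

servo_tool(targets="0.4 -0.002 0.001 0.05 0 0 0.003;0.4 -0.002 0.001 0.14 0 0 0.003;0.4 -0.002 0.001 0.25 0 0 0.003;0.4 -0.002 0.001 0.36 0 0 0.003;0.4 -0.002 0.001 0.46 0 0 0.003;0.4 -0.002 0.001 0.53 0 0 0.003;0.4 -0.002 0.001 0.565 0 0 0.003;0.4 -0.002 0.001 0.58 0 0 0.003;0.4 -0.002 0.001 0.588 0 0 0.003;0.4 -0.002 0.001 0.59 0 0 0.003;0.4 -0.002 0.001 0.59 0 0 0.003;0.4 -0.002 0.001 0.59 0 0 0.003")

```text
time: 29.62
tool_pos: [0.4494, 0.1388, 0.0048]
ee_rot: [3.141, -0.003, 0.259]
wrist_force: [0.7, 0.1, -0.3]
width: 0.0376
```

servo_tool(targets="0 0 0 0 0 0 0;0 0 0 0 0 0 0;0 0 0 0 0 0 0;0 0 0 0 0 0 0;0 0 0 0 0 0 0;0 0 0 0 0 0 0;0 0 0 0 0 0 0")

```text
time: 30.2
tool_pos: [0.4484, 0.1386, 0.0037]
ee_rot: [-3.142, -0.0, 0.259]
wrist_force: [-0.8, -0.1, 2.2]
width: 0.0126
```

Run:
```python
from h import *
go(.6644,.1864,.07,.245)
```

```text
t 30.2 shift [ 0.8843  0.0365 -0.2651] turn [-0.     -0.0001  0.0044] rows>= 5.5 w 0.0126
```

servo_tool(targets="0 0 0 -0.05 0 0 0;0 0.01 0 -0.14 0 0 0;0 0.06 0.003 -0.22 0 0 0;0 0.15 0.007 -0.265 0 0 0.004;0 0.27 0.012 -0.265 0 0 0.004;0 0.39 0.017 -0.265 0 0 0.004;0 0.51 0.022 -0.265 0 0 0.004;0 0.63 0.027 -0.265 0 0 0.004;0 0.74 0.031 -0.265 0 0 0.004;0 0.82 0.035 -0.265 0 0 0.004;0 0.865 0.0365 -0.265 0 0 0.004;0 0.884 0.0365 -0.265 0 0 0.004")

```text
time: 31.2
tool_pos: [0.6655, 0.1865, 0.0685]
ee_rot: [-3.141, 0.001, 0.246]
wrist_force: [-0.3, 0.0, 0.1]
width: 0.0127
```

servo_tool(targets="0 0 0 0 0 0 0;0 0 0 0 0 0 0;0 0 0 0 0 0 0;0 0 0 0 0 0 0")

```text
time: 31.53
tool_pos: [0.6635, 0.1863, 0.07]
ee_rot: [-3.142, 0.0, 0.246]
wrist_force: [0.2, -0.1, -0.8]
width: 0.0126
```

Run:
```python
from h import *
wsnap("w24")
go(.6644,.1864,.0082,.245)
```

```text
t 31.58 shift [0.0033 0.0004 0.2476] turn [-0.     -0.      0.0004] rows>= 1.5 w 0.0121
```

View pics/w24.png

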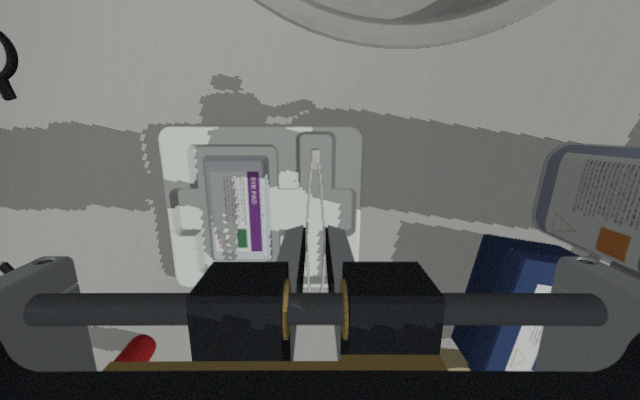

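servo_tool(targets="0 0.003 0 0.03 0 0 0;0 0.003 0 0.08 0 0 0;0 0.003 0 0.13 0 0 0;0 0.003 0 0.18 0 0 0;0 0.003 0 0.215 0 0 0;0 0.003 0 0.235 0 0 0;0 0.003 0 0.244 0 0 0;0 0.003 0 0.244 0 0 0;0 0.003 0 0.244 0 0 0;0 0.003 0 0.244 0 0 0;0 0.003 0 0.244 0 0 0")

```text
time: 32.5
tool_pos: [0.6653, 0.1866, 0.0089]
ee_rot: [-3.142, -0.001, 0.246]
wrist_force: [0.6, 0.2, 0.9]
width: 0.0125
```

Run:
```python
from h import *
wsnap("w25")
go(.6644,.1864,.0082,.245)
```

```text
t 32.55 shift [-0.0034 -0.      0.0029] turn [-0.     -0.0002  0.0004] rows>= 0.0 w 0.0125
```

View pics/w25.png

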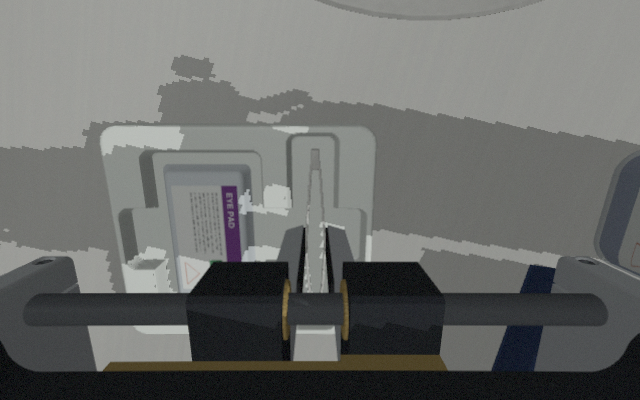

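servo_tool(targets="0 0 0 0.003 0 0 0;0 0 0 0.003 0 0 0;0.27 0 0 0.003 0 0 0;0.27 0 0 0.003 0 0 0;0.27 0 0 0.003 0 0 0;0.27 0 0 -0.05 0 0 0;0.27 0 0 -0.13 0 0 0;0.27 0 0 -0.23 0 0 0;0.27 0 0 -0.35 0 0 0;0.27 0 0 -0.47 0 0 0;0.27 0 0 -0.57 0 0 0;0.27 0 0 -0.64 0 0 0")

```text
time: 33.55
tool_pos: [0.6661, 0.1868, 0.1741]
ee_rot: [3.141, -0.006, 0.246]
wrist_force: [0.2, 0.5, 0.3]
width: 0.0254
```

servo_tool(targets="0.27 -0.1 0.1 -0.1 0 0 0;0.27 -0.2 0.2 -0.1 0 0 0;0.27 -0.3 0.3 -0.1 0 0 0;0.27 -0.4 0.4 -0.1 0 0 0;0.27 -0.48 0.48 -0.1 0 0 0;0.27 -0.5 0.5 -0.1 0 0 0;0.27 -0.5 0.5 -0.1 0 0 0;0.27 -0.5 0.5 -0.1 0 0 0;0.27 -0.5 0.5 -0.1 0 0 0")

```text
time: 34.3
tool_pos: [0.5749, 0.0359, 0.1941]
ee_rot: [-3.141, -0.001, 0.247]
wrist_force: [-0.1, 0.1, -0.6]
width: 0.0256
```

Run:
```python
from h import *
s=wsnap("w26");t=snap("top","top1");snap("scene","scene1")
for a,b,n in(((235,130),(455,220),"top1c"),):
    cv2.imwrite(f"pics/{n}.png",cv2.resize(t["image"][a[1]:b[1],a[0]:b[0],::-1],(792,324),interpolation=cv2.INTER_CUBIC))
```

```text
(no output)
```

View pics/w26.png

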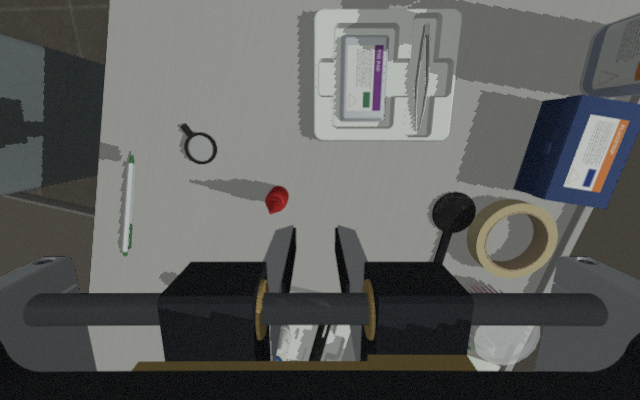

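View pics/top1.png

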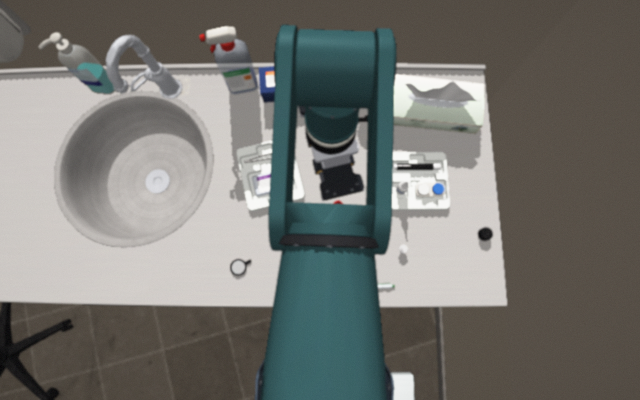

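View pics/scene1.png

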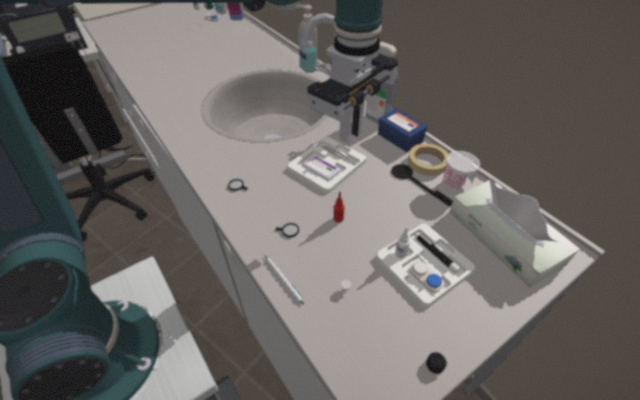

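Run:
```python
from h import *
s=wsnap();cv2.imwrite("pics/w26c.png",cv2.resize(s["image"][0:150,305:470,::-1],(660,600),interpolation=cv2.INTER_CUBIC))
go(.58,-.26,.2,0)
```

```text
t 34.5 shift [-0.2696  1.1526 -0.0269] turn [-0.0001  0.0001  0.0789] rows>= 7.1 w 0.0254
```

View pics/w26c.png

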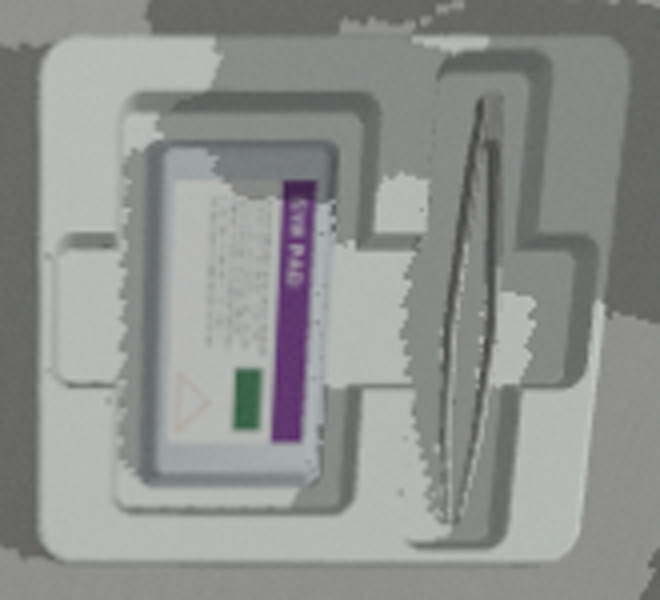

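servo_tool(targets="0.27 -0.03 0.12 -0.03 0 0 0.01;0.27 -0.06 0.24 -0.03 0 0 0.02;0.27 -0.09 0.38 -0.03 0 0 0.04;0.27 -0.13 0.54 -0.03 0 0 0.05;0.27 -0.16 0.7 -0.03 0 0 0.07;0.27 -0.2 0.84 -0.03 0 0 0.08;0.27 -0.22 0.93 -0.03 0 0 0.08;0.27 -0.23 0.98 -0.03 0 0 0.08;0.27 -0.23 0.98 -0.03 0 0 0.08;0.27 -0.23 0.98 -0.03 0 0 0.08;0.27 -0.23 0.98 -0.03 0 0 0.08")

```text
time: 35.42
tool_pos: [0.5786, -0.215, 0.2012]
ee_rot: [-3.141, -0.0, -0.003]
wrist_force: [-0.4, 0.3, 0.1]
width: 0.0253
```

Run:
```python
from h import *
s=wsnap("w27");cv2.imwrite("pics/w27c.png",cv2.resize(s["image"][80:230,250:415,::-1],(660,600),interpolation=cv2.INTER_CUBIC))
t=snap("scene");cv2.imwrite("pics/s2c.png",cv2.resize(t["image"][205:315,360:490,::-1],(650,550),interpolation=cv2.INTER_CUBIC))
```

```text
(no output)
```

View pics/w27c.png

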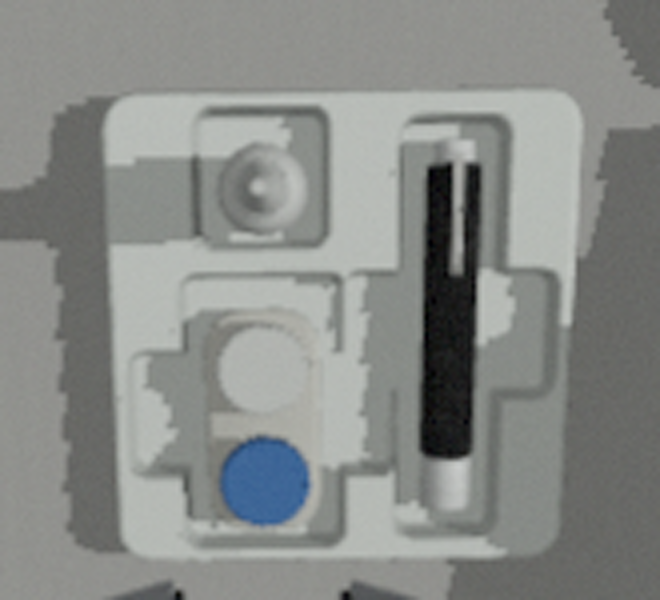

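View pics/s2c.png

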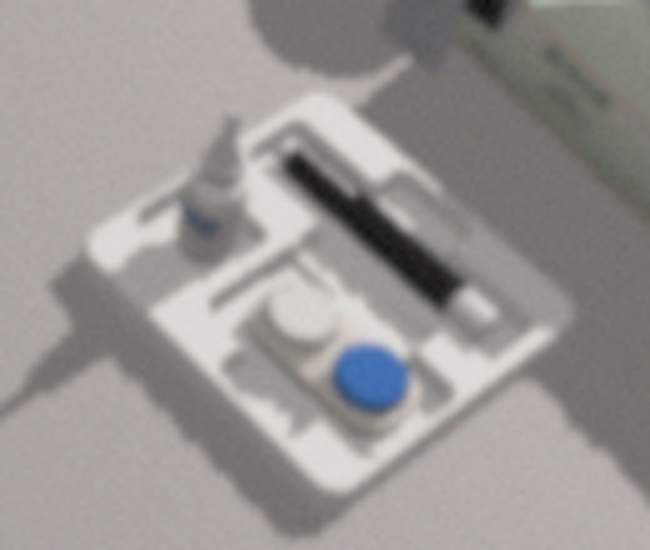

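Run:
```python
from h import *
print(get_obs()["time"],abs(get_obs()["qvel"]).max(),robot.close_job())
```

```text
the job is handed in; nothing more can be done
35.5167 0.003725452482963749 None
```

I made up both kits and handed the job in at 35.5 s of the 128 s allowed; no verdict was reported.

- **Dressing tray:** the eye pad is in the broad pocket and the forceps are in the narrow channel.
- **Lens tray:** the lens case is in the oblong pocket with its caps up, the penlight is in the channel, and the white drop bottle stands in the square well. The red bottle and the other loose items were left alone.

**Last checks:** the final wrist close-ups and scene view showed all five things inside their recesses, parallel to the walls with clearance on both sides. The bottle tip sat over its body, so it stands upright. The penlight clip faces up, and its small sideways offset is what perspective would give. The open gripper was clear at about 0.2 m when I handed in. I judged depth from the release heights and the pictures, because nothing measures it directly.

**Disagreements along the way:**
- Top and wrist camera estimates differed by up to about 5 mm, on the bottle. I centred that grasp again from a close view.
- Early fast moves left the arm swinging by about 5 mm, so I slowed the later descents and let it settle.
- The outer tray edges measured about 2.5% small, so I leaned on the recess edges too.

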